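# Rebuild the oil filter's plate pack

### The job

Rebuild the small oil filter after washing: stack all the white filter plates that are there squarely on the filter's foot, long sides along its long sides and edges flush with its seat block, then lay the metal end cover flush on top of the pile with its handle up. Also press the outlet tube down past the sprung jaw of its clip until it sits home in both forks with the jaw closed over it. Do not disturb the bottles and the jar.

Things in the scene. Friction and masses are not known exactly. Their poses are not given: they have to be found in the camera images.
- foot: the filter's foot, fixed: a dark slab 126 x 84 x 8 mm carrying a metal seat block with the outline of the plates, 96 (x) x 56 (y) mm, whose flat top is 30 mm above the table; a short brass spout sticks out of the block at its +x end, below the top. Origin on the table under the centre; its place and yaw vary
- seat (a point): centre of the top face of the seat block, 30 mm above the table; axes as the foot's. The pile stands here: the underside of plate number n (from 0) is 12n mm above it
- plate1: white ribbed plastic filter plate, a flat rectangular slab 96 (its x) x 56 (its y) x 12 mm, 90 g, both faces alike; origin at the centre of its underside. It lies flat on the table; plate4 may lie askew on it
- plate2: white ribbed plastic filter plate, a flat rectangular slab 96 (its x) x 56 (its y) x 12 mm, 90 g, both faces alike; origin at the centre of its underside. It lies flat on the table; plate5 may lie askew on it
- plate3: white ribbed plastic filter plate, a flat rectangular slab 96 (its x) x 56 (its y) x 12 mm, 90 g, both faces alike; origin at the centre of its underside. It lies flat on the table; plate6 may lie askew on it
- plate4: white ribbed plastic filter plate, a flat rectangular slab 96 (its x) x 56 (its y) x 12 mm, 90 g, both faces alike; origin at the centre of its underside. It lies flat on the table or, at the start, askew on plate1 (take it first); may be absent
- plate5: white ribbed plastic filter plate, a flat rectangular slab 96 (its x) x 56 (its y) x 12 mm, 90 g, both faces alike; origin at the centre of its underside. It lies flat on the table or, at the start, askew on plate2 (take it first); may be absent
- plate6: white ribbed plastic filter plate, a flat rectangular slab 96 (its x) x 56 (its y) x 12 mm, 90 g, both faces alike; origin at the centre of its underside. It lies flat on the table or, at the start, askew on plate3 (take it first); may be absent
- cover: metal end cover: slab 96 (x) x 56 (y) x 12 mm with a dark round-bar D handle on top, 250 g. The bar is 12 mm thick, runs 56 mm along the cover's x over its centre line, axis 42 mm above the underside, with a 24 mm gap below it. Origin at the centre of the underside, z up
- tube_mid (a point): middle of the outlet tube, on its axis: round steel tube 16 mm in diameter and 190 mm long along its x, 120 g, with a square brass flange 22 x 22 x 16 mm at each end; it lies on the flanges with its axis 11 mm above the table. 158 mm of bare tube between the flanges
- tube: the same tube; x along the tube, origin on the underside of the flanges, 11 mm from the axis
- clip: fixed tube clip: base plate 150 (x) x 64 (y) x 6 mm; two grey forks 14 mm wide at x = -50 and +50 mm, clear space between them. In each: saddle 37 mm up, back wall on +y (inner face y = 9 mm, to 62 mm up, then flaring out to 80 mm), front lip on -y (inner face y = -9 mm, to 47 mm up). Jaw shaft between the forks at y = -18, z = 15 mm. Origin on the table under the centre
- clip_seat (a point): where the middle of the tube's axis belongs: centre of the clip, 45 mm above the table; x is the direction of the seated tube (either way round); other axes as the clip's
- jaw (a joint): angle of the clip's black sprung jaw (rad): 0 closed, grows to 0.7 as it is pushed outwards (clip -y). Hinge along clip x at y = -18, z = 15 mm. A sloping nose over each fork leaves 11 mm to the back wall. A tube pushed straight down at y = 0 wedges the noses open (0.15 to 0.25 rad, about 10 N in all), passes, and they snap back over it
- jaw_tip (a point): the inner end of the jaw's nose line, midway between its two noses
- bottle1: full oil bottle, 60 mm in diameter, 245 mm tall, standing; leave alone. Origin at the centre of its base
- bottle2: full oil bottle, 60 mm in diameter, 245 mm tall, standing; leave alone. Origin at the centre of its base
- jar: white jar, 90 mm in diameter, 100 mm tall, standing; leave alone. Origin at the centre of its base

How it is judged (in metres and radians):
On the way, in this order (a step that is already met when the one before it is completed fails the run):
1. all the plates there are lie squarely piled on the foot (horizontal distance between each of plate1, plate2, plate3, plate4, plate5, plate6 and seat below 0.007 m and angle between the x axis of each of plate1, plate2, plate3, plate4, plate5, plate6 and the x axis of foot, either way round below 0.09 rad and angle between the z axis of each of plate1, plate2, plate3, plate4, plate5, plate6 and the z axis of foot, either way round below 0.06 rad and linear speed of each of plate1, plate2, plate3, plate4, plate5, plate6 below 0.02 m/s), for 0.2 s.
2. then the cover lies squarely on top of the pile, handle up (horizontal distance between cover and seat below 0.007 m and angle between the x axis of cover and the x axis of foot, either way round below 0.09 rad and angle between the z axis of cover and the z axis of foot, either way round below 0.06 rad and linear speed of cover below 0.02 m/s and z of cover in the frame of seat above 0.042 m and angle between cover's own z axis and vertical below 0.06 rad), for 0.2 s.
At the end, for the whole second after the job is handed in: All plates, then the cover (handle up), lie in one pile on the foot, each within 7 mm of the seat's centre, 0.09 rad of its yaw and 0.06 rad of flat; the tube's middle is within 4 mm (25 mm lengthwise) of clip_seat, parallel within 0.06 rad, jaw below 0.06 rad; all at rest (all of step 1 and all of step 2 and x of tube_mid in the frame of clip_seat between -0.025 and 0.025 m and y of tube_mid in the frame of clip_seat between -0.004 and 0.004 m and z of tube_mid in the frame of clip_seat between -0.004 and 0.004 m and angle between the x axis of tube and the x axis of clip, either way round below 0.06 rad and value of joint jaw below 0.06 rad and linear speed of tube below 0.02 m/s); the robot touches nothing.
It fails at once if the left bottle is shifted by more than 30 mm or tipped (distance of bottle1 from where it was at the start of the episode above 0.03 m or angle between bottle1's own z axis and vertical above 0.3 rad).
It fails at once if the right bottle is shifted by more than 30 mm or tipped (distance of bottle2 from where it was at the start of the episode above 0.03 m or angle between bottle2's own z axis and vertical above 0.3 rad).
It fails at once if the jar is shifted by more than 30 mm or tipped (distance of jar from where it was at the start of the episode above 0.03 m or angle between jar's own z axis and vertical above 0.3 rad).
Of plate6, plate4, plate5 only 1 to 3 are there at a start; the rules pass over those that are not, and their reading is None.
At some moment in a run one of tube may be knocked a few centimetres aside while the robot is not near it.
Once in a run the grip may slacken for a moment while it holds something.
It also fails if it takes over 210 s, if anything falls off the work surface, if the arm or the gripper's body presses on something with over 40 N, if the wrist force passes 120 N, or if a joint passes its speed limit or range.

### The arm

A 6-joint arm with a two-finger parallel gripper is mounted at the origin on the work surface. World frame = base frame: x ahead of the robot, y to its left, z up, the work surface at z = 0. Lengths are in mm, angles in degrees, forces in N, time in s.
With the tool pointing down it reaches from about 325 to 775 mm from the base axis. Payload 5.5 kg.
Tool frame: the origin (TCP) lies midway between the tips of the shut fingers; the grasp point (between the pads) lies r.pinch_z behind it (r.pinch_z is the distance from the TCP to the grasp point, in mm); z points along the fingers, y is the line along which they close (so a half turn about z gives the same grasp; the last joint's range is limited). The gripper opens to 88 mm and grips with 3 to 60 N. Pads are 20 mm wide; open, the fingers measure 115 mm over their backs; the gripper's body (75 mm by 178 mm) begins 61 mm behind the grasp point.
Start: joints at [68.829, 5.22, 70.514, -0, 104.267, -3.249], TCP at [184.639, 570.898, 222.631] pointing down, gripper open.
Joint ranges: [-164.24, 164.24], [-49.07, 125.15], [9.68, 141.18], [-86.29, 266.29], [3.28, 154.24], [-151.56, 151.56]. Speed limits (degrees/s): [147.25, 147.25, 172.46, 180, 180, 180].

### API

Orientations are given as [roll, pitch, yaw] about the fixed x, y, z axes, in that order (R = Rz(yaw) Ry(pitch) Rx(roll)).
In Python, from station import r, vision gives the robot as it stands.
- The arm moves only by the tool send_rows, never from a script. Its argument "motion" is a list of rows, each a list of 7 numbers: the opening, from 0 (shut) to 1 (fully open), then the shift along the tool's x, y, z in cm, then the turn, a rotation vector about the tool's x, y, z in degrees. In form: [[jaw, dx, dy, dz, rx, ry, rz], ...]. A call has 1 to 8 rows; each row is the pose to reach, as a shift and turn from the pose commanded when the call began, along the tool's axes at that moment; what a row does not reach only later rows make up. A row lasts 1/8 s, in which the tool goes at most 62.5 mm and 10.7 degrees, less where a joint would pass 70% of its speed; a pose out of reach is approached as far as the arm can. A call with a gripper value outside its range is refused whole. The fingers move at their own pace and stop on an object; "squeeze" is the grip in N (left out, the last holds). Time passes only in rows, so rows that repeat a pose let the fingers close. It gives the time, the measured TCP pose, the force, the opening and the grip force at its end, in the units of the state.
- r.observe(): the state, without advancing time (a new reading comes with each control period).
- vision.capture(name): name is "side" or "top" or "wrist"; returns the picture (400x640x3 uint8, blue, green, red); there is no depth.
- vision.camera_params(name): a dict with "mtx" (3x3 intrinsics, pixels), "rvec" (rotation vector, rad) and "tvec" (3), from world to camera coordinates, as OpenCV has them. Camera axes: x right, y down, z forward; pixel columns grow to the right and rows downward; lengths in mm; the calibration is good to about 2 mm. The wrist camera is an equidistant fisheye: a pixel r from the principal point sees the ray r / f radians off the axis. A picture is of the moment at which its call begins: read the wrist's pose just before it. camera_params takes no time and is no camera call; for the wrist camera it gives the pose at the moment of the call.
- r.hand_in(): hands the job in; it is judged then, once.
The state is a dict: "t": time; "joint_pos": joint angles; "joint_vel": joint speeds; "effort": joint torques, N m; "position": TCP position; "tool_rot": TCP orientation; "contact_force": force on the tool from outside, world axes, zero at the start; "wrist_torque": the same for the moment, N m; "width": finger opening in mm; "finger_force": force on a finger pad.
Only numpy, scipy, OpenCV 4.12 (cv2) and the standard library are available. Lean on these libraries where they do the work, as an engineer would, in place of code of your own. Each camera call takes 0.05 s, during which the arm holds its last target. There are 200 camera calls.

## Working session

There is one attempt and no reset: what is moved stays moved. The work goes in short steps, Python scripts to look and compute and a tool call to move; the robot and the scene stay as the last step left them, time stands still between calls to the robot, and variables do not carry over. Pictures are saved under pics/ and viewed, at most 14 in all, crops included, and the job is handed in when it is done.

Besides the shell and the picture viewer there is one more tool, called after "Call:" in YAML: its name, and indented under it one key for each argument. send_rows: Moves the arm, as the interface text tells. Its arguments: {"type":"object","properties":{"motion":{"type":"array","items":{"type":"array","items":{"type":"number"}}},"squeeze":{"type":"number"}},"required":["motion"]}

```bash
ls; mkdir -p pics; python3 - <<'E'
from station import r, vision
import cv2
print(r.observe(), r.pinch_z)
for n in ("top","side"):
    im=vision.capture(n); cv2.imwrite(f"pics/{n}0.png",im)
    p=vision.camera_params(n); print(n,p)
E
```

```text
pics
{'t': 0.0, 'joint_pos': array([ 6.88293566e+01,  5.26342396e+00,  7.05815184e+01, -1.55173706e-03,
        1.04268926e+02, -3.25070062e+00]), 'joint_vel': array([-0.00636086, -0.08192108,  0.0403831 , -0.02067679, -0.06619893,
       -0.1036298 ]), 'effort': array([-1.85894514e-04, -4.46445930e+01, -4.06447792e+01,  6.97548687e-02,
        2.92677584e-02, -2.00051295e-04]), 'position': array([184.53098024, 570.59236814, 221.50717245]), 'tool_rot': array([-1.79886230e+02, -4.95468259e-03,  1.62079671e+02]), 'contact_force': array([-0.17278509, -0.11864478, -0.73297887]), 'wrist_torque': array([ 1.52095623e-02, -3.59738509e-03, -2.26700695e-05]), 'finger_force': 0.0, 'width': 88.30939911883652} 18.700000000000003
top {'mtx': array([[364.54493824,   0.        , 326.67460033],
       [  0.        , 364.54493824, 195.87934865],
       [  0.        ,   0.        ,   1.        ]]), 'rvec': array([ 2.14044816, -2.19517063,  0.10597171]), 'tvec': array([   9.41696413,  576.89533119, 1261.11234506])}
side {'mtx': array([[418.28510596,   0.        , 319.90250604],
       [  0.        , 418.28510596, 200.6385835 ],
       [  0.        ,   0.        ,   1.        ]]), 'rvec': array([ 2.13983906, -0.69087895,  0.30773681]), 'tvec': array([-458.06995703,  288.94365563, 1098.0474845 ])}
```

```bash
python3 - <<'E'
import cv2
im=cv2.imread("pics/top0.png"); cv2.imwrite("pics/top0b.png",cv2.resize(im[120:400,120:520],None,fx=2,fy=2,interpolation=cv2.INTER_CUBIC))
E
```

```text
(no output)
```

View pics/top0.png

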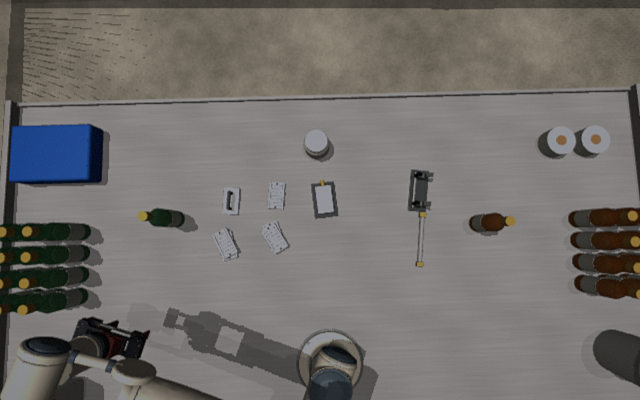

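View pics/side0.png

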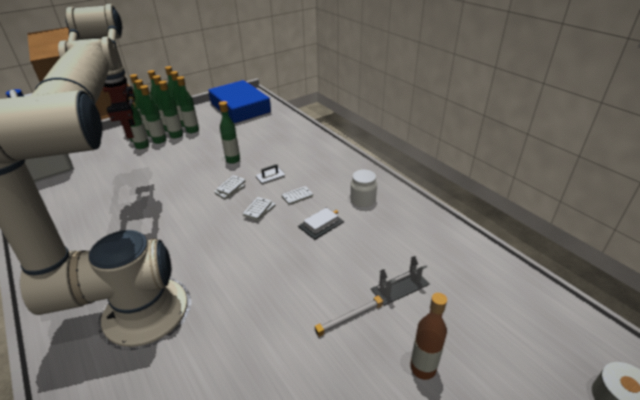

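The top view shows the cover (231,200), plates at (276,195), (227,244) and (275,237), the foot (324,199), the clip (421,190), the tube (422,214)–(419,264), the jar (316,143), and the bottles at left and right. I'll enlarge it.

```bash
python3 - <<'E'
import cv2
im=cv2.imread("pics/top0.png"); cv2.imwrite("pics/c1.png",cv2.resize(im[165:275,205:345],None,fx=5.5,fy=5.4,interpolation=cv2.INTER_CUBIC))
E
cat > h.py <<'E'
import numpy as np, cv2
from station import r, vision
from scipy.spatial.transform import Rotation as Ro
def ray(n,uv,p=None):
    p=p or vision.camera_params(n); K=p['mtx']; R=cv2.Rodrigues(np.array(p['rvec'],float))[0]; t=np.array(p['tvec'],float).ravel()
    x=(np.array(uv,float)-[K[0,2],K[1,2]])/[K[0,0],K[1,1]]
    if n=='wrist':
        th=np.linalg.norm(x); d=np.array([*(x/th*np.sin(th)),np.cos(th)]) if th>0 else np.array([0,0,1.])
    else: d=np.array([*x,1])
    return -R.T@t, R.T@d
def at(n,uv,z,p=None):
    o,d=ray(n,uv,p); return (o+d*(z-o[2])/d[2])[:2]
def proj(n,P,p=None):
    p=p or vision.camera_params(n); K=p['mtx']; R=cv2.Rodrigues(np.array(p['rvec'],float))[0]
    c=np.atleast_2d(P)@R.T+np.array(p['tvec'],float).ravel()
    rr=np.linalg.norm(c[:,:2],axis=1); k=np.arctan2(rr,c[:,2])/rr if n=='wrist' else 1/c[:,2]
    return c[:,:2]*k[:,None]*[K[0,0],K[1,1]]+[K[0,2],K[1,2]]
E
python3 - <<'E'
from h import *
for n,uv,z in [('cover',(231,200),12),('pA',(276,195),12),('pB',(227,244),24),('pC',(275,237),24),('foot',(324,199),30),('clip',(421,190),40),('t1',(422,214),11),('t2',(419,264),11),('jar',(316,143),100),('b1',(145,216),245),('b2',(511,221),245)]:
    print(n,at('top',uv,z).round(1))
E
```

```text
cover [572.6 338.3]
pA [586.5 176.7]
pB [416.6 349. ]
pC [436.8 180.1]
foot [566.    4.6]
clip [ 588.2 -336.8]
t1 [ 505.2 -343.4]
t2 [ 329.7 -323.9]
jar [751.1  26.4]
b1 [509.3 528.9]
b2 [ 467.7 -541.3]
```

View pics/c1.png

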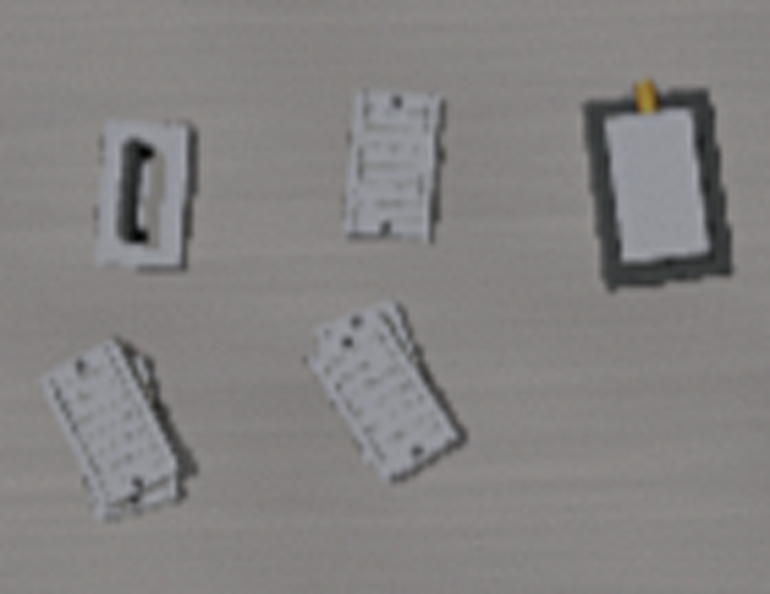

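The crop shows two stacks of two askew plates, at crop pixels (110,425) and (385,390), a single plate at (395,165), the cover at (145,195), and the seat at (657,187) with the spout pointing +x. That makes 5 plates. Next I'll go above them for a close look.

```bash
cat > mv.py <<'E'
# planner: prints shifts (cm, tool axes) and turn (deg, tool z) to reach poses from the commanded pose; tool is straight down
import json, numpy as np, os, sys
F='cmd.json'
def load(): return json.load(open(F)) if os.path.exists(F) else [184.639,570.898,222.631,162.078]
def plan(*targets):
    """targets: (x,y,z,yaw); all within one call. Prints row tails; stores the last as commanded."""
    x,y,z,w=load(); a=np.radians(w)
    for T in targets:
        d=np.array(T[:3])-[x,y,z]
        s=np.array([d[0]*np.cos(a)+d[1]*np.sin(a), d[0]*np.sin(a)-d[1]*np.cos(a), -d[2]])/10
        s=s.round(2); rz=round(w-T[3],1); s=s+0.
        print('row',[*s.tolist(),0,0,rz],'rows>=',round(max(np.linalg.norm(s)/6.25,abs(rz)/10.7),1))
        p=np.array([x,y,z])+10*np.array([s[0]*np.cos(a)+s[1]*np.sin(a), s[0]*np.sin(a)-s[1]*np.cos(a), -s[2]])
        N=[*p.tolist(),w-rz]
    json.dump(N,open(F,'w'))
E
python3 -c "
from mv import *
plan((470,190,330,180))"
```

```text
row [-38.87, -27.46, -10.74, 0, 0, -17.9] rows>= 7.8
```

Call:
send_rows:
  motion:
    - [1,-38.87,-27.46,-10.74,0,0,-17.9]
    - [1,-38.87,-27.46,-10.74,0,0,-17.9]
    - [1,-38.87,-27.46,-10.74,0,0,-17.9]
    - [1,-38.87,-27.46,-10.74,0,0,-17.9]
    - [1,-38.87,-27.46,-10.74,0,0,-17.9]
    - [1,-38.87,-27.46,-10.74,0,0,-17.9]
    - [1,-38.87,-27.46,-10.74,0,0,-17.9]
    - [1,-38.87,-27.46,-10.74,0,0,-17.9]

```text
t: 1.1
position: [471.0, 187.9, 330.2]
tool_rot: [-180.0, -0.0, 179.9]
contact_force: [0.4, 0.9, -0.9]
width: 87.9
finger_force: 0.0
```

```bash
python3 - <<'E'
from h import *
s=r.observe(); print(s['position'],s['tool_rot'],s['joint_pos'])
p=vision.camera_params('wrist'); im=vision.capture('wrist'); cv2.imwrite('pics/w1.png',im)
print(p['mtx'],ray('wrist',(320,200),p))
E
```

```text
[470.95812475 187.94509089 330.18510168] [-1.79992214e+02 -8.98562460e-03  1.79921067e+02] [ 1.79140005e+01 -6.17997941e+00  7.07938996e+01 -5.12474059e-03
  1.15397031e+02 -7.20092644e+01]
[[309.70691629   0.         324.13086864]
 [  0.         309.70691629 192.95220269]
 [  0.           0.           1.        ]] (array([394.4241051 , 187.50508507, 492.34338469]), array([ 0.29851511, -0.01430946, -0.95429763]))
```

View pics/w1.png

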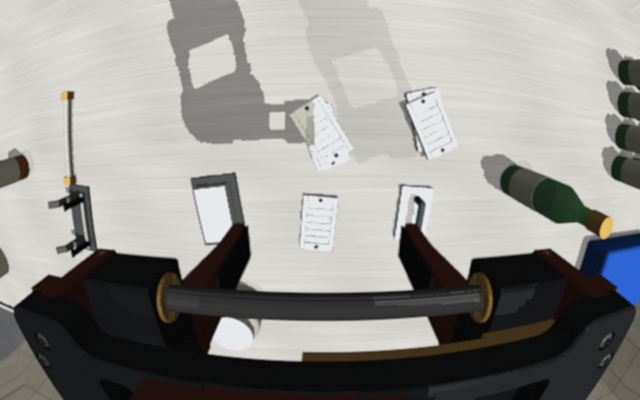

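The wrist view is a good overview: seat (213,210), single plate (318,222), cover (415,210), stacks (323,132) and (431,123). I'll rectify it into orthophotos and fit rectangles.

```bash
cat >> h.py <<'E'
def ortho(n,im,p,z,cx,cy,half=90,s=0.5):
    """bird's-eye patch at height z; rows: -x world down, cols: -y right (as the top view)"""
    k=int(2*half/s); g=half-(np.arange(k)+.5)*s
    X,Y=np.meshgrid(cx+g,cy+g,indexing='ij')
    uv=proj(n,np.stack([X.ravel(),Y.ravel(),np.full(X.size,z)],1),p).astype(np.float32)
    return cv2.remap(im,uv[:,0].reshape(k,k),uv[:,1].reshape(k,k),cv2.INTER_CUBIC)
def fit(o,cx,cy,half=90,s=0.5,thr=150,draw=True):
    """bright blob nearest the middle -> centre xy, size, yaw of the long side in degrees"""
    m=((o.min(2)>thr)*255).astype(np.uint8); m=cv2.morphologyEx(m,cv2.MORPH_OPEN,np.ones((5,5)))
    m=cv2.morphologyEx(m,cv2.MORPH_CLOSE,np.ones((15,15)))
    cs=[c for c in cv2.findContours(m,cv2.RETR_EXTERNAL,cv2.CHAIN_APPROX_NONE)[0] if cv2.contourArea(c)*s*s>1500]
    if not cs: return None
    c=min(cs,key=lambda c:np.linalg.norm(c.reshape(-1,2).mean(0)-half/s))
    b=cv2.boxPoints(cv2.minAreaRect(c)); ctr=b.mean(0)
    e=[b[1]-b[0],b[2]-b[1]]; L=max(e,key=np.linalg.norm); S=min(e,key=np.linalg.norm)
    yaw=np.degrees(np.arctan2(-L[0],-L[1])); yaw=(yaw+90)%180-90
    if draw: cv2.drawContours(o,[b.astype(int)],0,(0,0,255),1)
    return cx+half-ctr[1]*s, cy+half-ctr[0]*s, np.linalg.norm(L)*s,np.linalg.norm(S)*s,yaw, cv2.contourArea(c)*s*s
E
python3 - <<'E'
from h import *
im=cv2.imread('pics/w1.png'); p=vision.camera_params('wrist'); top=cv2.imread('pics/top0.png')
rows=[[],[]]
for n,uv,z in [('pA',(318,222),12),('pB',(431,123),24),('pC',(323,132),24),('foot',(213,210),30),('cover',(415,210),12)]:
    c=at('wrist',uv,z,p)
    for i,(cn,I,P) in enumerate((('wrist',im,p),('top',top,None))):
        o=ortho(cn,I,P,z,*c,half=75); f=fit(o,*c,half=75,thr=150 if i==0 else 125)
        print(n,cn,np.round(f,1) if f else None); rows[i].append(cv2.resize(o,(155,155)))
cv2.imwrite('pics/o1.png',np.vstack([np.hstack(x) for x in rows]))
E
```

```text
pA wrist [  587.1   171.6   149.5   149.5   -90.  22350.2]
pA top [  587.1   171.6   149.5   149.5   -90.  22350.2]
pB wrist [  420.4   349.7   149.5   149.5   -90.  22350.2]
pB top [  420.4   349.7   149.5   149.5   -90.  22350.2]
pC wrist [  437.4   181.    149.5   149.5   -90.  20690.9]
pC top [  437.4   181.    149.5   149.5   -90.  21577. ]
foot wrist [ 5.60000e+02 -2.30000e+00  1.49500e+02  1.49500e+02 -9.00000e+01
  1.66524e+04]
foot top [ 5.60000e+02 -2.30000e+00  1.49500e+02  1.49500e+02 -9.00000e+01
  1.07648e+04]
cover wrist [  567.6   335.7   149.5   149.5   -90.  19144.1]
cover top [  567.6   335.7   149.5   149.5   -90.  22350.2]
```

View pics/o1.png

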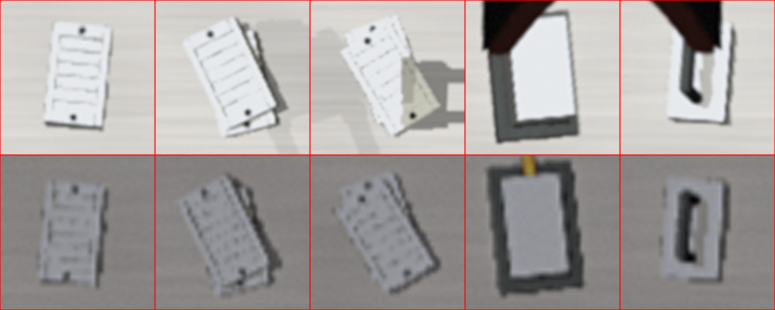

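```bash
cat >> h.py <<'E'
def rectfit(n,im,p,z,x,y,yaw,L=96,W=56,R=12,A=12):
    """best 96x56 rectangle at height z near (x,y,yaw deg): inside brighter than just outside on all four sides"""
    B=cv2.GaussianBlur(im[:,:,0].astype(np.float32),(0,0),.6)
    t=np.linspace(-.9,.9,25); a,b=L/2,W/2
    def side(o): return [np.stack([a*t,0*t+b+o],1),np.stack([a*t,0*t-b-o],1),np.stack([0*t+a+o,b*t],1),np.stack([0*t-a-o,b*t],1)]
    off=(-3,-1.5,1.5,3); S=np.concatenate([np.concatenate(side(o)) for o in off])
    def score(q):
        c,s=np.cos(np.radians(q[2])),np.sin(np.radians(q[2]))
        P=S@np.array([[c,s],[-s,c]])+q[:2]
        uv=proj(n,np.c_[P,np.full(len(P),z)],p).astype(np.float32)
        v=cv2.remap(B,uv[:,0],uv[:,1],cv2.INTER_LINEAR).reshape(4,4,25)
        return np.clip(v[:2].mean(0)-v[2:].mean(0),-25,25).mean(1)
    best=None
    for st,rg,ag in ((3,R,A),(1,3,3),(.4,1,1)):
        c0=(x,y,yaw) if best is None else best[1]
        for dx in np.arange(-rg,rg+.1,st):
            for dy in np.arange(-rg,rg+.1,st):
                for da in np.arange(-ag,ag+.1,st):
                    q=(c0[0]+dx,c0[1]+dy,c0[2]+da); f=score(q).sum()
                    if best is None or f>best[0]: best=(f,q)
    return np.round(best[1],1),np.round(score(best[1]),0)
E
python3 - <<'E'
from h import *
im=cv2.imread('pics/w1.png'); p=vision.camera_params('wrist'); top=cv2.imread('pics/top0.png')
for n,x,y,z,a in [('pA',587,172,12,-4),('pB',422,353,24,21),('pC',434,181,24,25),('foot',561,-1,30,5),('cover',567,338,12,0)]:
    print(n,'w',*rectfit('wrist',im,p,z,x,y,a),'t',*rectfit('top',top,None,z,x,y,a))
E
```

```text
pA w [591. 171.  -6.] [23. 25. 16. 25.] t [588.8 177.4  -4.8] [13. 25.  7. 15.]
pB w [424.4 353.2  24.8] [18. 25. 18. 23.] t [421.4 359.8  26.8] [11. 25.  9. 18.]Traceback (most recent call last):
  File "<stdin>", line 4, in <module>
  File "h.py", line 54, in rectfit
    q=(c0[0]+dx,c0[1]+dy,c0[2]+da); f=score(q).sum()
                                      ~~~~~^^^
  File "h.py", line 45, in score
    uv=proj(n,np.c_[P,np.full(len(P),z)],p).astype(np.float32)
       ~~~~^^^^^^^^^^^^^^^^^^^^^^^^^^^^^^^^
  File "h.py", line 14, in proj
    p=p or vision.camera_params(n); K=p['mtx']; R=cv2.Rodrigues(np.array(p['rvec'],float))[0]
           ~~~~~~~~~~~~~~~~~~~~^^^
ValueError: time passes only in moves, steps and waits
```

```bash
cat >> h.py <<'E'
import pickle,os
def snap(n,name=None):
    p=vision.camera_params(n); im=vision.capture(n)
    if name: cv2.imwrite('pics/%s.png'%name,im); pickle.dump(p,open('pics/%s.pkl'%name,'wb'))
    return im,p
E
python3 - <<'E'
from h import *
s=r.observe(); print(s['position'],s['tool_rot'])
top=cv2.imread('pics/top0.png'); tp=vision.camera_params('top'); pickle.dump(tp,open('pics/top0.pkl','wb'))
im,p=snap('wrist','w2')
for n,x,y,z,a in [('pA',587,172,12,-4),('pB',422,353,24,24),('pC',434,181,24,25),('foot',561,-1,30,5),('cover',567,338,12,0)]:
    print(n,'w',*rectfit('wrist',im,p,z,x,y,a),'t',*rectfit('top',top,tp,z,x,y,a))
E
```

```text
[473.68418981 183.93558042 330.85584975] [-1.79839892e+02  1.26308860e-01  1.79649334e+02]
pA w [587.2 176.4  -5.6] [23. 25. 16. 25.] t [588.8 177.4  -4.8] [13. 25.  7. 15.]
pB w [420.2 357.8  25.2] [18. 25. 18. 22.] t [421.4 359.8  26.8] [11. 25.  9. 18.]
pC w [431.4 183.2  32.4] [22. 19.  6. 24.] t [433.2 184.2  32.2] [13. 22.  3. 22.]
foot w [562.8   3.2   5.2] [20. 25. 16. 25.] t [564.   5.   5.] [25. 25. 25. 25.]
cover w [569.8 339.2  -4.2] [17. 25.  5. 25.] t [571.4 339.8  -3.8] [14. 25. 10. 18.]
```

Call:
send_rows:
  motion:
    - [1,0,0,0,0,0,0]
    - [1,0,0,0,0,0,0]
    - [1,0,0,0,0,0,0]

```text
t: 1.58
position: [469.3, 191.1, 329.8]
tool_rot: [180.0, -0.0, -179.9]
contact_force: [0.6, 0.2, -1.1]
width: 87.9
finger_force: 0.0
```

```bash
python3 -c "
from mv import *
plan((432.3,183.7,90,212.3))
plan((432.3,183.7,14.5,212.3))"
```

```text
row [3.77, -0.63, 24.0, 0, 0, -32.3] rows>= 3.9
row [0.0, 0.0, 7.55, 0, 0, -0.0] rows>= 1.2
```

Call:
send_rows:
  motion:
    - [1,1,-0.2,6,0,0,-8]
    - [1,2,-0.4,12,0,0,-16]
    - [1,3,-0.5,18,0,0,-24]
    - [1,3.77,-0.63,22,0,0,-32.3]
    - [1,3.77,-0.63,24,0,0,-32.3]
    - [1,3.77,-0.63,24,0,0,-32.3]
    - [1,3.77,-0.63,24,0,0,-32.3]
    - [1,3.77,-0.63,24,0,0,-32.3]

```text
t: 2.58
position: [433.5, 184.1, 92.1]
tool_rot: [-180.0, 0.2, -147.8]
contact_force: [0.8, 0.1, -0.1]
width: 87.8
finger_force: 0.0
```

Call:
send_rows:
  motion:
    - [1,0,0,4,0,0,0]
    - [1,0,0,6.5,0,0,0]
    - [1,0,0,7.55,0,0,0]
    - [1,0,0,7.55,0,0,0]
    - [0.55,0,0,7.55,0,0,0]
    - [0.55,0,0,7.55,0,0,0]
    - [0.55,0,0,7.55,0,0,0]
    - [0.55,0,0,7.55,0,0,0]
  squeeze: 30

```text
t: 3.58
position: [432.6, 183.8, 15.1]
tool_rot: [-180.0, 0.0, -147.7]
contact_force: [-0.0, 0.2, 1.5]
width: 55.0
finger_force: 29.9
```

```bash
python3 -c "
from mv import *
plan((432.3,183.7,100,212.3),(563.4,4.1,100,185.1))"
```

```text
row [0.0, 0.0, -8.55, 0, 0, -0.0] rows>= 1.4
row [-1.49, -22.19, -8.55, 0, 0, 27.2] rows>= 3.8
```

Call:
send_rows:
  motion:
    - [0.5,0,0,-3,0,0,0]
    - [0.5,0,0,-8,0,0,0]
    - [0.5,-0.3,-5,-8.55,0,0,7]
    - [0.5,-0.7,-10,-8.55,0,0,14]
    - [0.5,-1,-15,-8.55,0,0,20]
    - [0.5,-1.3,-20,-8.55,0,0,25]
    - [0.5,-1.49,-22.19,-8.55,0,0,27.2]
    - [0.5,-1.49,-22.19,-8.55,0,0,27.2]

```text
t: 4.58
position: [563.4, 3.4, 99.4]
tool_rot: [180.0, -0.1, -175.0]
contact_force: [-0.7, -0.0, -1.4]
width: 56.0
finger_force: 29.9
```

Call:
send_rows:
  motion:
    - [0.5,0,0,0,0,0,0]
    - [0.5,0,0,0,0,0,0]

```text
t: 4.82
position: [562.9, 5.4, 100.2]
tool_rot: [180.0, 0.0, -174.8]
contact_force: [0.2, -0.6, -0.4]
width: 55.6
finger_force: 29.9
```

```bash
python3 - <<'E'
from h import *
s=r.observe(); print(s['position'],s['tool_rot'])
im,p=snap('wrist','w3')
T=s['position']
for z in (109,):
  print(rectfit('wrist',im,p,z,T[0],T[1],5))
print(rectfit('wrist',im,p,30,563,4,5))
o=ortho('wrist',im,p,110,T[0],T[1],half=90); o2=ortho('wrist',im,p,30,563,4,half=90); cv2.imwrite('pics/o3.png',np.hstack([o,o2]))
E
```

```text
[562.89024223   5.40467852 100.23695119] [ 1.79980485e+02  7.54789638e-03 -1.74796097e+02]
(array([577.9,   7.4,   2. ]), array([10., 15., 14.,  3.], dtype=float32))
(array([566.4,   4.2,   5.2]), array([ 4., 16., 25., 25.], dtype=float32))
```

View pics/w3.png

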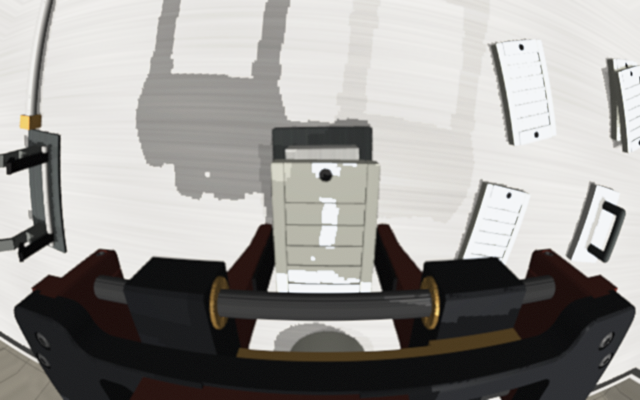

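The picture shows the plate held level. Its near edge runs along row ≈162 (u 273–378), with the foot below it.

```bash
python3 - <<'E'
from h import *
im=cv2.imread('pics/w3.png'); p=pickle.load(open('pics/w3.pkl','rb'))
print([at('wrist',uv,109.7,p).round(1) for uv in ((274,162),(325,161),(378,162))])
print([at('wrist',uv,8,p).round(1) for uv in ((274,128),(322,127),(371,127))])
print(im[150:170,325,0], im[120:150,322,0])
E
python3 -c "
from mv import *
x,y,z,w=load()
plan((563.4,4.1,33.5,185.1))
plan((563.4,4.1,100,185.1))"
```

```text
[array([516.6, -24.8]), array([513.8,   0.8]), array([511.8,  27.5])]
[array([507.9, -41.7]), array([504. ,  -2.3]), array([499.9,  37.8])]
[185 187 188 187 187 188 187 188 175 138  99 100 150 219 247 249 248 239
 182  97] [228 211 175 150 146 137 105  65  55  58  62  62  61  57  54  51  51  51
  51  50  52  52  51  55  61  75  87  99 127 164]
row [0.0, 0.0, 6.65, 0, 0, -0.0] rows>= 1.1
row [0.0, 0.0, -6.65, 0, 0, -0.0] rows>= 1.1
```

```bash
python3 -c "
import json
from mv import *
plan((565,4.2,33.5,185.1))"
```

```text
row [-0.16, 0.0, 6.65, 0, 0, -0.0] rows>= 1.1
```

Call:
send_rows:
  motion:
    - [0.5,-0.16,0,2.5,0,0,0]
    - [0.5,-0.16,0,5,0,0,0]
    - [0.5,-0.16,0,6.2,0,0,0]
    - [0.5,-0.16,0,6.65,0,0,0]
    - [0.5,-0.16,0,6.65,0,0,0]
    - [0.5,-0.16,0,6.65,0,0,0]

```text
t: 5.62
position: [565.6, 4.2, 34.7]
tool_rot: [-180.0, 0.1, -174.9]
contact_force: [-0.5, -0.9, -0.4]
width: 55.5
finger_force: 29.9
```

Call:
send_rows:
  motion:
    - [0.85,0,0,0,0,0,0]
    - [0.85,0,0,0,0,0,0]
    - [0.85,0,0,0,0,0,0]
    - [0.85,0,0,-4,0,0,0]
    - [1,0,0,-8,0,0,0]
    - [1,0,0,-8,0,0,0]
    - [1,0,0,-8,0,0,0]

```text
t: 6.5
position: [564.7, 4.2, 112.8]
tool_rot: [180.0, -0.0, -174.9]
contact_force: [0.2, -0.6, -0.6]
width: 87.7
finger_force: 0.0
```

```bash
python3 - <<'E'
from h import *
from mv import *
print(r.observe()['position'])
x,y,z,w=load(); json.dump([x,y,z+80,w],open('cmd.json','w'))
im,p=snap('wrist','w4')
tp=pickle.load(open('pics/top0.pkl','rb'))
print('placed',rectfit('wrist',im,p,42,565,4,5,R=6,A=6))
# foot slab outline near edge
print('pA',rectfit('wrist',im,p,12,588,177,-5)); print('pClow',rectfit('wrist',im,p,12,433,182,25))
plan((433,182,90,205),(433,182,2.5,205))
E
```

```text
[564.7091279    4.21468489 112.83073418]
placed (array([565.2,   4.2,   4.2]), array([25., 25., 20., 25.], dtype=float32))
pA (array([586., 176.,  -6.]), array([15., 25.,  4., 24.], dtype=float32))
pClow (array([443.2, 185.8,  20.2]), array([21., 25., 13., 20.], dtype=float32))
row [11.57, 18.88, 2.35, 0, 0, -19.9] rows>= 3.6
row [11.57, 18.88, 11.1, 0, 0, -19.9] rows>= 4.0
```

View pics/w4.png

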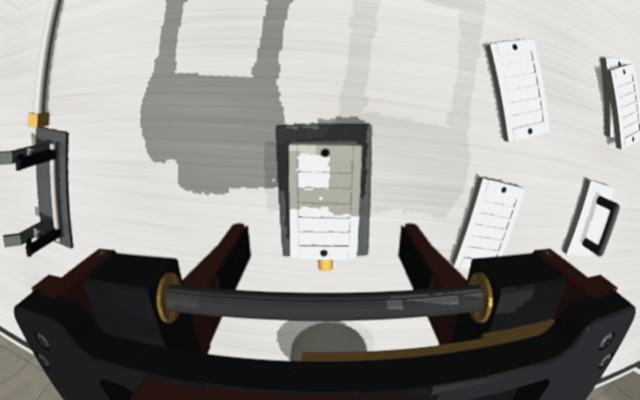

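The plate sits squarely on the seat (rows 143–258, u 288–365), with the slab evenly around it. Next is pC's lower plate.

```bash
cat >> mv.py <<'E'
def setc(*a): json.dump(list(a),open(F,'w'))
E
python3 - <<'E'
from h import *
from mv import *
p=pickle.load(open('pics/w4.pkl','rb'))
print([at('wrist',uv,8,p).round(1) for uv in ((277,127),(371,124),(280,255),(367,255))])
setc(564.98,4.2,113.5,185.1)
plan((443.2,185.8,113,200.2))
E
```

```text
[array([509.6, -42.2]), array([499.8,  38.4]), array([631.4, -33.6]), array([623.8,  50.7])]
row [10.52, 19.17, 0.05, 0, 0, -15.1] rows>= 3.5
```

Call:
send_rows:
  motion:
    - [1,2.6,4.8,0,0,0,-4]
    - [1,5.2,9.6,0,0,0,-8]
    - [1,8,14.4,0,0,0,-12]
    - [1,10,18.2,0,0,0,-15.1]
    - [1,10.52,19.17,0.05,0,0,-15.1]
    - [1,10.52,19.17,0.05,0,0,-15.1]
    - [1,10.52,19.17,0.05,0,0,-15.1]
    - [1,10.52,19.17,0.05,0,0,-15.1]

```text
t: 7.55
position: [443.8, 184.9, 112.8]
tool_rot: [-180.0, -0.0, -159.9]
contact_force: [-0.4, 0.2, 1.0]
width: 87.9
finger_force: 0.0
```

```bash
python3 - <<'E'
from h import *
from mv import *
print(r.observe()['position'])
im,p=snap('wrist','w5'); f=rectfit('wrist',im,p,12,443,185.8,20.2,R=9,A=9); print(f)
q=f[0]; plan((q[0],q[1],3,180+q[2]))
E
```

```text
[443.78197796 184.85529811 112.78813826]
(array([443.2, 185.6,  21. ]), array([21., 22., 12., 25.], dtype=float32))
row [0.0, -0.02, 11.0, 0, 0, np.float64(-0.8)] rows>= 1.8
```

Call:
send_rows:
  motion:
    - [1,0,0,5,0,0,0]
    - [1,0,0,9,0,0,-0.8]
    - [1,0,0,11,0,0,-0.8]
    - [1,0,0,11,0,0,-0.8]
    - [0.5,0,0,11,0,0,-0.8]
    - [0.5,0,0,11,0,0,-0.8]
    - [0.5,0,0,11,0,0,-0.8]
    - [0.5,0,0,11,0,0,-0.8]
  squeeze: 30

```text
t: 8.6
position: [443.3, 185.9, 3.2]
tool_rot: [180.0, 0.0, -159.0]
contact_force: [-0.5, 0.4, 0.9]
width: 55.6
finger_force: 30.0
```

```bash
python3 - <<'E'
from mv import *
x,y,z,w=load(); plan((x,y,110,w),(565.3,4,110,185.1)); plan((565.3,4,46,185.1))
E
```

```text
row [0.0, 0.0, -10.7, 0, 0, 0.0] rows>= 1.7
row [-4.89, -21.33, -10.7, 0, 0, 15.9] rows>= 3.9
row [0.0, 0.0, 6.4, 0, 0, 0.0] rows>= 1.0
```

Call:
send_rows:
  motion:
    - [0.5,0,0,-4,0,0,0]
    - [0.5,0,0,-9.5,0,0,0]
    - [0.5,-1,-5,-10.7,0,0,4]
    - [0.5,-2.2,-10,-10.7,0,0,8]
    - [0.5,-3.4,-15,-10.7,0,0,12]
    - [0.5,-4.5,-19.7,-10.7,0,0,15]
    - [0.5,-4.89,-21.33,-10.7,0,0,15.9]
    - [0.5,-4.89,-21.33,-10.7,0,0,15.9]

```text
t: 9.6
position: [565.2, 3.9, 109.5]
tool_rot: [180.0, -0.1, -175.0]
contact_force: [0.1, 0.5, -0.2]
width: 55.5
finger_force: 30.0
```

Call:
send_rows:
  motion:
    - [0.5,0,0,0,0,0,0]
    - [0.5,0,0,2.5,0,0,0]
    - [0.5,0,0,5,0,0,0]
    - [0.5,0,0,6.1,0,0,0]
    - [0.5,0,0,6.4,0,0,0]
    - [0.5,0,0,6.4,0,0,0]
    - [0.5,0,0,6.4,0,0,0]

```text
t: 10.48
position: [565.9, 4.3, 47.3]
tool_rot: [-180.0, 0.1, -174.9]
contact_force: [0.5, 0.3, -1.1]
width: 55.8
finger_force: 30.0
```

```bash
python3 - <<'E'
from h import *
from mv import *
im,p=snap('wrist','w6'); print([at('wrist',uv,57,p).round(1) for uv in ((325,162),)], im[150:180,325,0],r.observe()['position'])
plan((565.3,4,120,185.1))
E
```

```text
[array([ 5.172e+02, -2.000e-01])] [ 72  87  96  96  95  92  99 122 139 116  94 117 189 243 252 252 252 238
 157  72  48  52  54  52  46  30  21  17  15  23] [565.79779969   4.20538827  47.10530629]
row [0.0, 0.0, -7.4, 0, 0, 0.0] rows>= 1.2
```

Call:
send_rows:
  motion:
    - [0.85,0,0,0,0,0,0]
    - [0.85,0,0,0,0,0,0]
    - [0.85,0,0,0,0,0,0]
    - [0.85,0,0,-4,0,0,0]
    - [1,0,0,-7.4,0,0,0]
    - [1,0,0,-7.4,0,0,0]
    - [1,0,0,-7.4,0,0,0]

```text
t: 11.4
position: [564.9, 4.2, 118.9]
tool_rot: [180.0, -0.1, -174.9]
contact_force: [0.3, 0.6, 0.3]
width: 88.0
finger_force: 0.0
```

```bash
python3 - <<'E'
from h import *
from mv import *
print(r.observe()['position'])
im,p=snap('wrist','w7'); print('placed',rectfit('wrist',im,p,54,565,4,5,R=6,A=6))
plan((587,176.5,113,174.6))
E
```

```text
[564.87262541   4.19689364 118.92229955]
placed (array([565.6,   4.2,   4.2]), array([25., 25., 18., 25.], dtype=float32))
row [-3.69, 16.99, 0.7, 0, 0, 10.5] rows>= 2.8
```

Call:
send_rows:
  motion:
    - [1,-1,4.5,0.2,0,0,3]
    - [1,-2,9,0.4,0,0,6]
    - [1,-3,13.5,0.6,0,0,9]
    - [1,-3.69,16.99,0.7,0,0,10.5]
    - [1,-3.69,16.99,0.7,0,0,10.5]
    - [1,-3.69,16.99,0.7,0,0,10.5]
    - [1,-3.69,16.99,0.7,0,0,10.5]

```text
t: 12.32
position: [586.9, 175.4, 112.6]
tool_rot: [-180.0, -0.0, 174.5]
contact_force: [0.1, 0.3, 0.9]
width: 87.6
finger_force: 0.0
```

```bash
python3 - <<'E'
from h import *
from mv import *
print(r.observe()['position'])
im,p=snap('wrist','w8'); f=rectfit('wrist',im,p,12,587,176.5,-5.4,R=9,A=9); print(f)
q=f[0]; plan((q[0],q[1],3,180+q[2]))
E
```

```text
[586.86267049 175.44440427 112.59797877]
(array([587.2, 176.7,  -6. ]), array([-8., 24., 15., 19.], dtype=float32))
row [-0.02, 0.02, 11.0, 0, 0, np.float64(0.6)] rows>= 1.8
```

Call:
send_rows:
  motion:
    - [1,0,0,5,0,0,0]
    - [1,0,0,9,0,0,0.6]
    - [1,-0.02,0.02,11,0,0,0.6]
    - [1,-0.02,0.02,11,0,0,0.6]
    - [0.5,-0.02,0.02,11,0,0,0.6]
    - [0.5,-0.02,0.02,11,0,0,0.6]
    - [0.5,-0.02,0.02,11,0,0,0.6]
    - [0.5,-0.02,0.02,11,0,0,0.6]
  squeeze: 30

```text
t: 13.38
position: [587.3, 177.0, 3.4]
tool_rot: [180.0, 0.0, 174.0]
contact_force: [-0.8, -0.2, 2.2]
width: 55.6
finger_force: 30.0
```

```bash
python3 - <<'E'
from mv import *
x,y,z,w=load(); plan((x,y,120,w),(565.3,4,120,185.1)); plan((565.3,4,58,185.1))
E
```

```text
row [0.0, 0.0, -11.7, 0, 0, 0.0] rows>= 1.9
row [0.37, -17.4, -11.7, 0, 0, -11.1] rows>= 3.4
row [0.0, 0.0, 6.2, 0, 0, 0.0] rows>= 1.0
```

Call:
send_rows:
  motion:
    - [0.5,0,0,-5,0,0,0]
    - [0.5,0,0,-10.5,0,0,0]
    - [0.5,0.1,-4,-11.7,0,0,-3]
    - [0.5,0.2,-8,-11.7,0,0,-6]
    - [0.5,0.3,-12.5,-11.7,0,0,-9]
    - [0.5,0.37,-16.3,-11.7,0,0,-11.1]
    - [0.5,0.37,-17.4,-11.7,0,0,-11.1]
    - [0.5,0.37,-17.4,-11.7,0,0,-11.1]

```text
t: 14.38
position: [565.2, 4.1, 120.0]
tool_rot: [180.0, 0.0, -175.0]
contact_force: [-0.9, 0.6, -1.2]
width: 55.8
finger_force: 30.0
```

Call:
send_rows:
  motion:
    - [0.5,0,0,0,0,0,0]
    - [0.5,0,0,2.5,0,0,0]
    - [0.5,0,0,5,0,0,0]
    - [0.5,0,0,6,0,0,0]
    - [0.5,0,0,6.2,0,0,0]
    - [0.5,0,0,6.2,0,0,0]
    - [0.5,0,0,6.2,0,0,0]

```text
t: 15.25
position: [565.8, 4.3, 59.0]
tool_rot: [-180.0, 0.1, -174.9]
contact_force: [-0.1, 0.4, -0.9]
width: 55.6
finger_force: 30.0
```

```bash
python3 - <<'E'
from h import *
from mv import *
im,p=snap('wrist','w9'); print([at('wrist',uv,69,p).round(1) for uv in ((325,162),)], im[150:170,325,0],r.observe()['position'])
plan((565.3,4,125,185.1))
E
```

```text
[array([ 5.171e+02, -2.000e-01])] [ 94  92  91  96 101 101  93  89  87 102 164 236 250 251 251 249 213 121
  58  47] [565.7004358    4.21894717  58.92322872]
row [0.0, 0.0, -6.7, 0, 0, 0.0] rows>= 1.1
```

Call:
send_rows:
  motion:
    - [0.85,0,0,0,0,0,0]
    - [0.85,0,0,0,0,0,0]
    - [0.85,0,0,0,0,0,0]
    - [0.85,0,0,-4,0,0,0]
    - [1,0,0,-6.7,0,0,0]
    - [1,0,0,-6.7,0,0,0]
    - [1,0,0,-6.7,0,0,0]

```text
t: 16.18
position: [564.8, 4.3, 123.6]
tool_rot: [180.0, -0.1, -174.9]
contact_force: [-0.5, 0.3, -0.4]
width: 88.1
finger_force: 0.0
```

```bash
python3 - <<'E'
from h import *
from mv import *
print(r.observe()['position'])
im,p=snap('wrist','w10'); print('placed',rectfit('wrist',im,p,66,565,4,5,R=6,A=6))
plan((420.8,358.8,125,206))
E
```

```text
[564.77991545   4.25898516 123.63453805]
placed (array([565.,   3.,   7.]), array([25., 24., 14., 25.], dtype=float32))
row [11.24, 36.62, 0.0, 0, 0, -20.9] rows>= 6.1
```

Call:
send_rows:
  motion:
    - [1,1.5,5,0,0,0,-3]
    - [1,3.2,10.5,0,0,0,-6]
    - [1,5,16.2,0,0,0,-9]
    - [1,6.8,22,0,0,0,-12]
    - [1,8.5,27.7,0,0,0,-15]
    - [1,10.2,33,0,0,0,-19]
    - [1,11.24,36.62,0,0,0,-20.9]
    - [1,11.24,36.62,0,0,0,-20.9]

```text
t: 17.23
position: [419.0, 360.5, 122.9]
tool_rot: [-180.0, -0.2, -153.8]
contact_force: [-0.6, -1.0, -0.2]
width: 87.7
finger_force: 0.0
```

Call:
send_rows:
  motion:
    - [1,0,0,0,0,0,0]
    - [1,0,0,0,0,0,0]
    - [1,0,0,0,0,0,0]

```text
t: 17.6
position: [421.4, 358.1, 125.0]
tool_rot: [-180.0, 0.0, -154.1]
contact_force: [-0.1, 0.9, -0.2]
width: 87.9
finger_force: 0.0
```

```bash
python3 - <<'E'
from h import *
from mv import *
print(r.observe()['position'])
im,p=snap('wrist','w11'); f=rectfit('wrist',im,p,24,420.8,358.8,26,R=9,A=9); print(f)
q=f[0]; plan((q[0],q[1],14.5,180+q[2]))
E
```

```text
[421.44353858 358.05978474 125.01582727]
(array([419.6, 359. ,  25.2]), array([15., 22., 21., 21.], dtype=float32))
row [0.1, 0.07, 11.05, 0, 0, np.float64(0.8)] rows>= 1.8
```

View pics/w11.png

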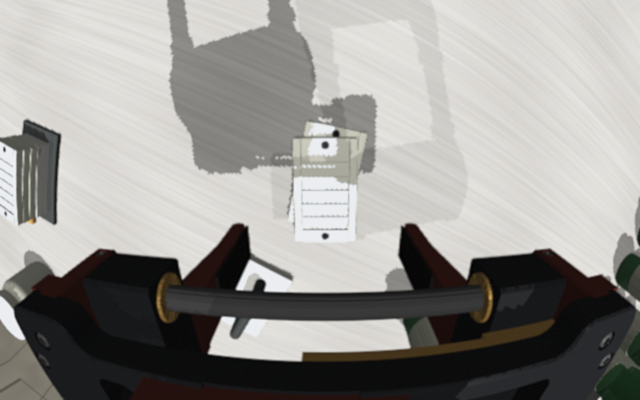

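The upper plate lies centred at (325,190), with the lower one poking out at the top edge. I'll grasp it.

Call:
send_rows:
  motion:
    - [1,0,0,5,0,0,0]
    - [1,0.1,0,9.5,0,0,0.8]
    - [1,0.1,0.07,11.05,0,0,0.8]
    - [1,0.1,0.07,11.05,0,0,0.8]
    - [0.5,0.1,0.07,11.05,0,0,0.8]
    - [0.5,0.1,0.07,11.05,0,0,0.8]
    - [0.5,0.1,0.07,11.05,0,0,0.8]
    - [0.5,0.1,0.07,11.05,0,0,0.8]
  squeeze: 30

```text
t: 18.65
position: [420.1, 359.4, 15.4]
tool_rot: [-180.0, 0.1, -154.8]
contact_force: [-0.2, 0.1, 2.4]
width: 55.5
finger_force: 30.0
```

```bash
python3 - <<'E'
from mv import *
x,y,z,w=load(); plan((x,y,125,w),(565.3,4,125,185.1)); plan((565.3,4,69.5,185.1))
E
```

```text
row [0.0, 0.0, -11.05, 0, 0, 0.0] rows>= 1.8
row [1.93, -38.32, -11.05, 0, 0, 20.1] rows>= 6.4
row [0.0, 0.0, 5.55, 0, 0, 0.0] rows>= 0.9
```

Call:
send_rows:
  motion:
    - [0.5,0,0,-5,0,0,0]
    - [0.5,0.1,-1,-10,0,0,0]
    - [0.5,0.4,-6.5,-11.05,0,0,4]
    - [0.5,0.8,-12,-11.05,0,0,8]
    - [0.5,1.1,-18,-11.05,0,0,11]
    - [0.5,1.4,-24,-11.05,0,0,14]
    - [0.5,1.7,-30,-11.05,0,0,18]
    - [0.5,1.93,-35.5,-11.05,0,0,20.1]

```text
t: 19.65
position: [553.6, 27.7, 124.9]
tool_rot: [180.0, -0.0, -175.0]
contact_force: [1.4, 0.4, -0.3]
width: 55.5
finger_force: 30.0
```

```bash
python3 - <<'E'
from h import *
from mv import *
# commanded now: 28.2 mm short along tool y at the call's start
a=np.radians(205.2); d=-(-38.32+35.5)*10
x,y,z,w=565.3,4,125,185.1
sy=np.array([np.sin(a),-np.cos(a)]); p=np.array([x,y])+sy*d
s=r.observe(); print(p,s['position'],s['width'])
setc(*p.tolist(),125,185.1); plan((565.3,4,125,185.1),(565.3,4,69.5,185.1))
E
```

```text
[553.29302398  29.51612288] [553.57891468  27.74350398 124.92362804] 55.51424714919611
row [-0.97, -2.65, 0.0, 0, 0, 0.0] rows>= 0.5
row [-0.97, -2.65, 5.55, 0, 0, 0.0] rows>= 1.0
```

Call:
send_rows:
  motion:
    - [0.5,-0.97,-2.65,0,0,0,0]
    - [0.5,-0.97,-2.65,0,0,0,0]
    - [0.5,-0.97,-2.65,2,0,0,0]
    - [0.5,-0.97,-2.65,4.3,0,0,0]
    - [0.5,-0.97,-2.65,5.3,0,0,0]
    - [0.5,-0.97,-2.65,5.55,0,0,0]
    - [0.5,-0.97,-2.65,5.55,0,0,0]
    - [0.5,-0.97,-2.65,5.55,0,0,0]

```text
t: 20.65
position: [565.4, 4.5, 69.6]
tool_rot: [-180.0, 0.0, -174.9]
contact_force: [-0.0, -0.4, -2.1]
width: 55.0
finger_force: 30.0
```

```bash
python3 - <<'E'
from h import *
from mv import *
im,p=snap('wrist','w12'); print([at('wrist',uv,80,p).round(1) for uv in ((325,160),)], im[150:170,325,0],r.observe()['position'])
plan((565.3,4,135,185.1))
E
```

```text
[array([ 5.157e+02, -1.000e-01])] [ 90  90  88  88  89  89  90  88  85  89 142 226 250 250 251 249 215 122
  54  46] [565.36142215   4.36368216  69.63295403]
row [0.0, 0.0, -6.55, 0, 0, 0.0] rows>= 1.0
```

Call:
send_rows:
  motion:
    - [0.85,0,0,0,0,0,0]
    - [0.85,0,0,0,0,0,0]
    - [0.85,0,0,0,0,0,0]
    - [0.85,0,0,-4,0,0,0]
    - [1,0,0,-6.55,0,0,0]
    - [1,0,0,-6.55,0,0,0]
    - [1,0,0,-6.55,0,0,0]

```text
t: 21.58
position: [564.8, 4.2, 133.6]
tool_rot: [180.0, -0.1, -174.9]
contact_force: [-0.4, 0.2, 0.1]
width: 87.7
finger_force: 0.0
```

```bash
python3 - <<'E'
from h import *
from mv import *
print(r.observe()['position'])
im,p=snap('wrist','w13'); print('placed',rectfit('wrist',im,p,78,565,4,5,R=6,A=6))
print('Blow',rectfit('wrist',im,p,12,418,353,18,R=12,A=12))
plan((420,354,125,200))
E
```

```text
[564.79276346   4.21562832 133.64949167]
placed (array([564.4,   3.2,   6. ]), array([25., 24., 13., 25.], dtype=float32))
Blow (array([410.8, 354.6,  15.2]), array([11., 25., 17., 15.], dtype=float32))
row [11.36, 36.15, 1.0, 0, 0, -14.9] rows>= 6.1
```

Call:
send_rows:
  motion:
    - [1,1.5,5,0.1,0,0,-3]
    - [1,3.2,10.5,0.3,0,0,-5]
    - [1,5,16.2,0.5,0,0,-7]
    - [1,6.8,22,0.7,0,0,-9]
    - [1,8.5,27.7,0.9,0,0,-11]
    - [1,10.2,33,1,0,0,-13]
    - [1,11.36,36.15,1,0,0,-14.9]
    - [1,11.36,36.15,1,0,0,-14.9]

```text
t: 22.62
position: [418.3, 355.5, 123.1]
tool_rot: [-180.0, -0.2, -159.8]
contact_force: [0.8, -0.5, -0.6]
width: 87.8
finger_force: 0.0
```

Call:
send_rows:
  motion:
    - [1,0,0,0,0,0,0]
    - [1,0,0,0,0,0,0]
    - [1,0,0,0,0,0,0]

```text
t: 23.0
position: [420.7, 353.3, 125.0]
tool_rot: [-180.0, 0.0, -160.1]
contact_force: [-0.1, 0.3, 0.4]
width: 88.0
finger_force: 0.0
```

```bash
python3 - <<'E'
from h import *
from mv import *
print(r.observe()['position'])
im,p=snap('wrist','w14'); f=rectfit('wrist',im,p,12,412,354.6,15,R=12,A=12); print(f)
print('cover',rectfit('wrist',im,p,12,570.6,339.5,-4,R=9,A=9))
q=f[0]; plan((q[0],q[1],125,180+q[2]),(q[0],q[1],3,180+q[2]))
E
```

```text
[420.68321971 353.2760554  124.98759169]
(array([410.8, 355.2,  14.8]), array([22., 25., 22., 22.], dtype=float32))
cover (array([571.2, 338.9,  -3.4]), array([ 9., 13., 11., 25.], dtype=float32))
row [0.82, 0.43, 0.0, 0, 0, np.float64(5.2)] rows>= 0.5
row [0.82, 0.43, 12.2, 0, 0, np.float64(5.2)] rows>= 2.0
```

Call:
send_rows:
  motion:
    - [1,0.82,0.43,3,0,0,5.2]
    - [1,0.82,0.43,8,0,0,5.2]
    - [1,0.82,0.43,11.3,0,0,5.2]
    - [1,0.82,0.43,12.2,0,0,5.2]
    - [0.5,0.82,0.43,12.2,0,0,5.2]
    - [0.5,0.82,0.43,12.2,0,0,5.2]
    - [0.5,0.82,0.43,12.2,0,0,5.2]
    - [0.5,0.82,0.43,12.2,0,0,5.2]
  squeeze: 30

```text
t: 24.05
position: [411.6, 355.9, 4.3]
tool_rot: [180.0, 0.1, -165.2]
contact_force: [-0.1, 0.4, 3.6]
width: 55.9
finger_force: 30.0
```

```bash
python3 - <<'E'
from mv import *
x,y,z,w=load(); plan((x,y,135,w),(562,10,135,185.1)); plan((565.5,4,135,185.1),(565.5,4,82,185.1))
E
```

```text
row [0.0, 0.0, -13.2, 0, 0, 0.0] rows>= 2.1
row [-5.8, -37.23, -13.2, 0, 0, 9.7] rows>= 6.4
row [-0.29, -0.63, 0.0, 0, 0, 0.0] rows>= 0.1
row [-0.29, -0.63, 5.3, 0, 0, 0.0] rows>= 0.9
```

Call:
send_rows:
  motion:
    - [0.5,0,0,-4,0,0,0]
    - [0.5,0,0,-9,0,0,0]
    - [0.5,0,0,-13.2,0,0,0]

```text
t: 24.42
position: [410.9, 355.5, 137.0]
tool_rot: [180.0, 0.0, -165.2]
contact_force: [-0.6, 1.0, -1.3]
width: 55.6
finger_force: 30.0
```

Call:
send_rows:
  motion:
    - [0.5,-0.7,-4.5,0,0,0,1]
    - [0.5,-1.6,-10,0,0,0,3]
    - [0.5,-2.5,-16,0,0,0,4.5]
    - [0.5,-3.4,-22,0,0,0,6]
    - [0.5,-4.3,-28,0,0,0,8]
    - [0.5,-5.2,-33.5,0,0,0,9.7]
    - [0.5,-5.8,-37.23,0,0,0,9.7]
    - [0.5,-5.8,-37.23,0,0,0,9.7]

```text
t: 25.42
position: [562.3, 7.9, 134.6]
tool_rot: [-180.0, -0.0, -175.1]
contact_force: [-0.0, 1.3, -0.6]
width: 55.9
finger_force: 30.0
```

Call:
send_rows:
  motion:
    - [0.5,-0.29,-0.63,0,0,0,0]
    - [0.5,-0.29,-0.63,0,0,0,0]
    - [0.5,-0.29,-0.63,2,0,0,0]
    - [0.5,-0.29,-0.63,4.2,0,0,0]
    - [0.5,-0.29,-0.63,5.1,0,0,0]
    - [0.5,-0.29,-0.63,5.3,0,0,0]
    - [0.5,-0.29,-0.63,5.3,0,0,0]
    - [0.5,-0.29,-0.63,5.3,0,0,0]

```text
t: 26.42
position: [565.4, 4.6, 82.1]
tool_rot: [180.0, 0.0, -174.9]
contact_force: [-0.1, 0.8, -0.2]
width: 56.0
finger_force: 30.0
```

```bash
python3 - <<'E'
from h import *
from mv import *
im,p=snap('wrist','w15'); print([at('wrist',uv,92,p).round(1) for uv in ((325,160),)], im[150:170,325,0],r.observe()['position'])
plan((565.5,4,150,185.1))
E
```

```text
[array([515.8,   0. ])] [ 88  88  88  88  88  87  87  85  88 133 210 244 249 250 247 202 113  57
  46  50] [565.48808626   4.55726817  82.09719587]
row [0.0, 0.0, -6.8, 0, 0, 0.0] rows>= 1.1
```

Call:
send_rows:
  motion:
    - [0.85,0,0,0,0,0,0]
    - [0.85,0,0,0,0,0,0]
    - [0.85,0,0,0,0,0,0]
    - [0.85,0,0,-4,0,0,0]
    - [1,0,0,-6.8,0,0,0]
    - [1,0,0,-6.8,0,0,0]
    - [1,0,0,-6.8,0,0,0]

```text
t: 27.35
position: [565.0, 4.2, 148.6]
tool_rot: [180.0, -0.1, -174.9]
contact_force: [1.1, -0.6, -0.8]
width: 87.5
finger_force: 0.0
```

```bash
python3 - <<'E'
from h import *
from mv import *
print(r.observe()['position'])
im,p=snap('wrist','w16'); print('placed',rectfit('wrist',im,p,90,565,4,5,R=6,A=6))
cv2.imwrite('pics/w16c.png',im[60:300,180:480])
plan((520,339,130,176.4))
E
```

```text
[564.99809237   4.23328152 148.56411472]
placed (array([564.2,   3.2,   5.8]), array([24., 24., 16., 25.], dtype=float32))
row [1.55, 33.77, 2.0, 0, 0, 8.7] rows>= 5.4
```

View pics/w16.png

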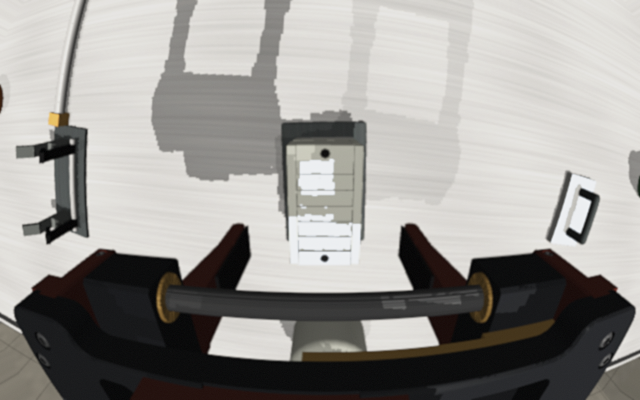

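The pile is neat at (323,200), with no white plates left elsewhere. Next is the cover.

```bash
python3 - <<'E'
from mv import *
setc(565.5,4,150,185.1); plan((571,339,140,176.4))
E
```

```text
row [-3.53, 33.32, 1.0, 0, 0, 8.7] rows>= 5.4
```

Call:
send_rows:
  motion:
    - [1,-0.5,5,0.2,0,0,2]
    - [1,-1.1,11,0.5,0,0,4]
    - [1,-1.8,17,0.8,0,0,6]
    - [1,-2.4,23,1,0,0,8]
    - [1,-3,28.5,1,0,0,8.7]
    - [1,-3.53,32.5,1,0,0,8.7]
    - [1,-3.53,33.32,1,0,0,8.7]
    - [1,-3.53,33.32,1,0,0,8.7]

```text
t: 28.4
position: [570.5, 338.9, 138.4]
tool_rot: [-179.9, -0.1, 176.4]
contact_force: [-0.6, 0.1, 0.5]
width: 87.5
finger_force: 0.0
```

Call:
send_rows:
  motion:
    - [1,0,0,0,0,0,0]
    - [1,0,0,0,0,0,0]
    - [1,0,0,0,0,0,0]

```text
t: 28.78
position: [571.4, 338.4, 140.4]
tool_rot: [180.0, 0.0, 176.3]
contact_force: [-0.5, 0.9, 0.6]
width: 87.5
finger_force: 0.0
```

```bash
python3 - <<'E'
from h import *
from mv import *
print(r.observe()['position'])
im,p=snap('wrist','w17'); f=rectfit('wrist',im,p,12,571,339,-3.6,R=9,A=6); print(f)
q=f[0]; plan((q[0],q[1],3,180+q[2]))
E
```

```text
[571.3887613  338.44032172 140.39326412]
(array([570. , 340. ,  -4.6]), array([20., 24.,  8., 25.], dtype=float32))
row [0.11, 0.09, 13.7, 0, 0, np.float64(1.0)] rows>= 2.2
```

View pics/w17.png

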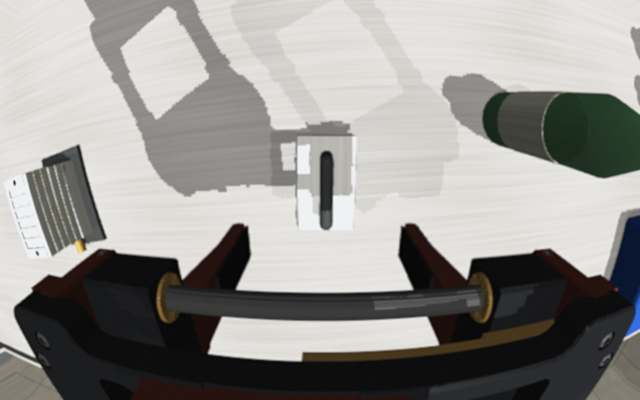

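The cover is centred at (326,182) with its bar along the tool. I'll grip the slab sides, the same way as the plates.

Call:
send_rows:
  motion:
    - [1,0.11,0.09,4,0,0,1]
    - [1,0.11,0.09,9,0,0,1]
    - [1,0.11,0.09,12.8,0,0,1]
    - [1,0.11,0.09,13.7,0,0,1]
    - [0.5,0.11,0.09,13.7,0,0,1]
    - [0.5,0.11,0.09,13.7,0,0,1]
    - [0.5,0.11,0.09,13.7,0,0,1]
    - [0.5,0.11,0.09,13.7,0,0,1]
  squeeze: 55

```text
t: 29.82
position: [570.6, 340.4, 4.2]
tool_rot: [180.0, 0.1, 175.4]
contact_force: [0.2, 0.3, 2.6]
width: 55.5
finger_force: 55.0
```

```bash
python3 - <<'E'
from mv import *
x,y,z,w=load(); plan((x,y,145,w)); plan((563,12,145,185.1)); plan((565.3,4,145,185.1),(565.3,4,94,185.1))
E
```

```text
row [0.0, 0.0, -14.2, 0, 0, 0.0] rows>= 2.3
row [-1.93, -32.75, 0.0, 0, 0, -9.7] rows>= 5.2
row [-0.16, -0.82, 0.0, 0, 0, 0.0] rows>= 0.1
row [-0.16, -0.82, 5.1, 0, 0, 0.0] rows>= 0.8
```

Call:
send_rows:
  motion:
    - [0.5,0,0,-3,0,0,0]
    - [0.5,0,0,-8,0,0,0]
    - [0.5,0,0,-12.5,0,0,0]
    - [0.5,0,0,-14.2,0,0,0]

```text
t: 30.32
position: [571.0, 340.8, 148.7]
tool_rot: [179.8, 0.2, 175.4]
contact_force: [-0.6, -0.5, -2.2]
width: 55.1
finger_force: 55.0
```

Call:
send_rows:
  motion:
    - [0.5,-0.2,-4,0,0,0,-1]
    - [0.5,-0.5,-9,0,0,0,-3]
    - [0.5,-0.9,-14.5,0,0,0,-5]
    - [0.5,-1.2,-20,0,0,0,-7]
    - [0.5,-1.6,-25.5,0,0,0,-8.5]
    - [0.5,-1.8,-30,0,0,0,-9.7]
    - [0.5,-1.93,-32.75,0,0,0,-9.7]
    - [0.5,-1.93,-32.75,0,0,0,-9.7]

```text
t: 31.32
position: [562.2, 10.5, 143.2]
tool_rot: [180.0, -0.2, -175.1]
contact_force: [-0.3, 0.8, -2.4]
width: 55.4
finger_force: 55.0
```

Call:
send_rows:
  motion:
    - [0.5,-0.16,-0.82,0,0,0,0]
    - [0.5,-0.16,-0.82,0,0,0,0]
    - [0.5,-0.16,-0.82,0,0,0,0]

```text
t: 31.7
position: [565.2, 5.0, 144.8]
tool_rot: [180.0, -0.0, -174.9]
contact_force: [0.1, -0.5, -2.0]
width: 55.5
finger_force: 55.0
```

```bash
python3 - <<'E'
from h import *
from mv import *
im,p=snap('wrist','w18'); s=r.observe(); print(s['position'],s['width'],s['contact_force'],[at('wrist',uv,155,p).round(1) for uv in ((325,160),)], im[145:175,325,0])
setc(565.3,4,145,185.1);plan((565.3,4,94,185.1)); plan((565.3,4,180,185.1))
E
```

```text
[565.21343577   4.94939635 144.92248578] 55.65019690643266 [ 0.83859357  0.07998987 -1.75420605] [array([5.156e+02, 4.000e-01])] [141 169 174 153 106  51  20  16  16  18  16  25  55  93 114 108 103 141
 212 247 249 248 248 248 248 248 248 248 248 243]
row [0.0, 0.0, 5.1, 0, 0, 0.0] rows>= 0.8
row [0.0, 0.0, -8.6, 0, 0, 0.0] rows>= 1.4
```

View pics/w18.png

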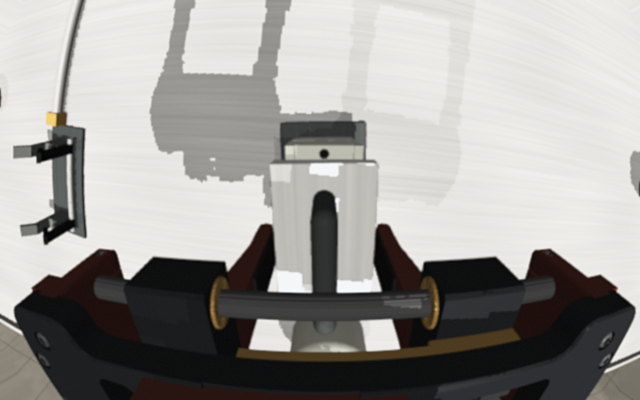

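The cover is held level, with its near edge at row ≈161 and the pile below it. I'll set it down.

Call:
send_rows:
  motion:
    - [0.5,0,0,2,0,0,0]
    - [0.5,0,0,4,0,0,0]
    - [0.5,0,0,4.8,0,0,0]
    - [0.5,0,0,5.05,0,0,0]
    - [0.5,0,0,5.05,0,0,0]
    - [0.5,0,0,5.05,0,0,0]

```text
t: 32.5
position: [565.4, 4.2, 94.6]
tool_rot: [-180.0, 0.0, -174.9]
contact_force: [-0.3, -0.1, -2.1]
width: 55.4
finger_force: 55.0
```

Call:
send_rows:
  motion:
    - [0.85,0,0,0,0,0,0]
    - [0.85,0,0,0,0,0,0]
    - [0.85,0,0,0,0,0,0]
    - [0.85,0,0,-4,0,0,0]
    - [1,0,0,-8.6,0,0,0]
    - [1,0,0,-8.6,0,0,0]
    - [1,0,0,-8.6,0,0,0]

```text
t: 33.38
position: [565.1, 4.3, 180.0]
tool_rot: [180.0, -0.0, -174.9]
contact_force: [-0.4, 0.1, -0.5]
width: 87.6
finger_force: 0.0
```

```bash
python3 - <<'E'
from h import *
from mv import *
print(r.observe()['position'])
setc(565.3,4,180.5,185.1)
im,p=snap('wrist','w19'); print('cover',rectfit('wrist',im,p,102,565,4,5,R=6,A=6))
tim,tp=snap('top','top1'); print('top',rectfit('top',tim,tp,102,565,4,5,R=6,A=6))
print('t ends',at('top',(422,214),11,tp),at('top',(419,264),11,tp))
c=cv2.resize(tim[160:280,380:460],None,fx=5,fy=5,interpolation=cv2.INTER_CUBIC); w=cv2.resize(im[0:300,0:150],None,fx=2,fy=2)
cv2.imwrite('pics/m1.png',np.hstack([c,w]))
E
```

```text
[565.10008552   4.25440873 180.04956781]
cover (array([565.2,   3.2,   6.2]), array([24., 24.,  7., 25.], dtype=float32))
top (array([562.2,   3.8,   3.2]), array([10., 11., -4., 25.], dtype=float32))
t ends [ 505.17794228 -343.42671451] [ 329.66205436 -323.85572676]
```

View pics/m1.png

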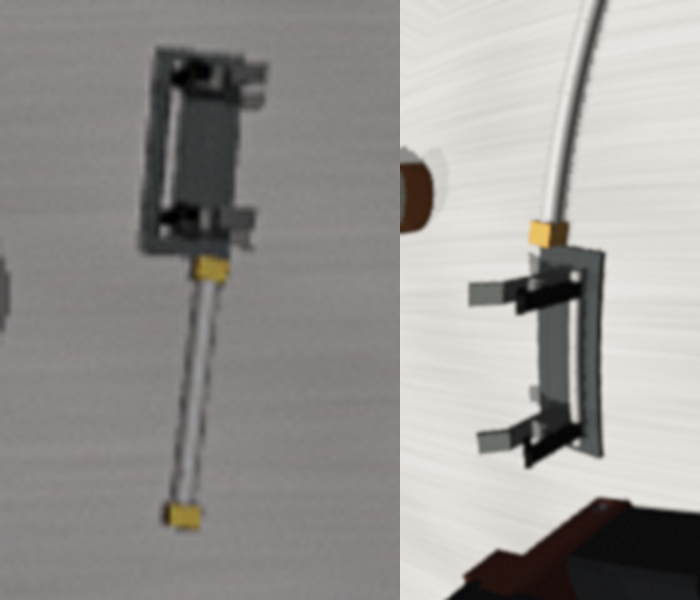

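The cover is on squarely. The tube's flanges are at crop (212,268) and (184,516). The clip spans crop (140–265, 47–255), with the black jaw on the world +y side and the flared back wall on −y. I'll go there.

```bash
python3 - <<'E'
from h import *
from mv import *
tp=pickle.load(open('pics/top1.pkl','rb'))
a=at('top',(422.4,213.6),16,tp);b=at('top',(416.8,263.2),16,tp);print(a,b,(a+b)/2,np.linalg.norm(a-b),np.degrees(np.arctan2(*(a-b)[::-1])))
plan((480,-335,200,175))
E
```

```text
[ 506.33815284 -343.63008729] [ 333.06587933 -315.07921157] [ 419.70201608 -329.35464943] 175.60875055210906 -9.356814434099864
row [11.51, -33.01, -1.95, 0, 0, 10.1] rows>= 5.6
```

Call:
send_rows:
  motion:
    - [1,1.8,-5,-0.4,0,0,2]
    - [1,3.7,-10.5,-1,0,0,4]
    - [1,5.6,-16,-1.5,0,0,6]
    - [1,7.5,-21.5,-1.95,0,0,8]
    - [1,9.4,-27,-1.95,0,0,9]
    - [1,11,-31.5,-1.95,0,0,10.1]
    - [1,11.51,-33.01,-1.95,0,0,10.1]
    - [1,11.51,-33.01,-1.95,0,0,10.1]

```text
t: 34.48
position: [479.4, -334.8, 198.7]
tool_rot: [179.9, -0.1, 174.9]
contact_force: [0.0, -0.0, -0.4]
width: 87.8
finger_force: 0.0
```

Call:
send_rows:
  motion:
    - [1,0,0,0,0,0,0]
    - [1,0,0,0,0,0,0]
    - [1,0,0,0,0,0,0]
    - [1,0,0,0,0,0,0]

```text
t: 34.98
position: [480.0, -334.3, 200.2]
tool_rot: [-180.0, 0.0, 175.0]
contact_force: [-1.0, -0.9, 0.3]
width: 87.7
finger_force: 0.0
```

```bash
python3 - <<'E'
from h import *
print(r.observe()['position'])
im,p=snap('wrist','w20'); cv2.imwrite('pics/w20c.png',cv2.resize(im[0:280,180:460],None,fx=2.1,fy=2.1,interpolation=cv2.INTER_CUBIC))
E
```

```text
[ 480.01175982 -334.27014343  200.18510913]
```

View pics/w20c.png

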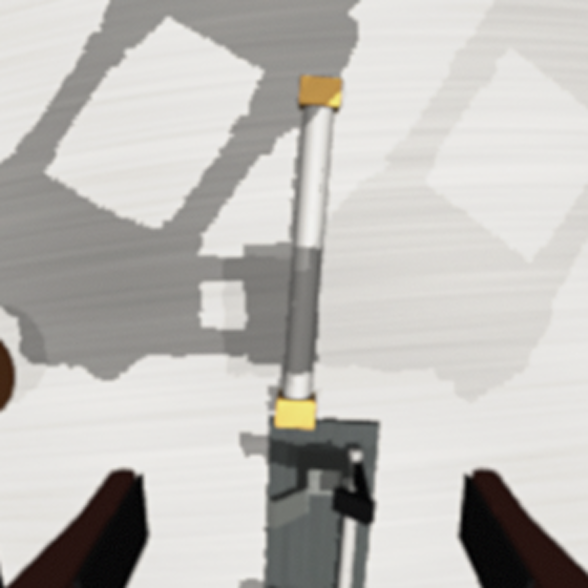

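The tube is clear, with its near flange at crop (321,92) and its far one at (295,414) by the clip's base edge (row ≈420, x 270–379).

```bash
python3 - <<'E'
from h import *
from mv import *
p=pickle.load(open('pics/w20.pkl','rb'))
f=lambda x,y,z: at('wrist',(180+x/2.1,y/2.1),z,p).round(1)
a=f(321,88,20);b=f(295,413,20); print('fl',a,b,np.linalg.norm(a-b))
l1=f(299,380,13);l2=f(317.5,120,13); print('line',l1,l2,np.degrees(np.arctan2(*(l1-l2)[::-1])))
print('w',np.linalg.norm(f(283,380,13)-f(314,380,13)))
print('base',f(270,420,6),f(379,423,6),f(265,588,6),f(365,588,6))
m=(a+b)/2; yaw=np.degrees(np.arctan2(*(l1-l2)[::-1]))
print(m,yaw); plan((m[0],m[1],90,180+yaw),(m[0],m[1],2.5,180+yaw))
E
```

```text
fl [ 332.9 -312.8] [ 506.2 -341.6] 175.67677706515454
line [ 489.5 -337.9] [ 349.  -315.8] -8.939117865437685
w 17.066048165876012
base [ 513.3 -356.8] [ 520.6 -294.3] [ 625.3 -371.9] [ 631.1 -308.1]
[ 419.55 -327.2 ] -8.939117865437685
row [6.09, 0.25, 11.0, 0, 0, np.float64(3.9)] rows>= 2.0
row [6.09, 0.25, 19.75, 0, 0, np.float64(3.9)] rows>= 3.3
```

Call:
send_rows:
  motion:
    - [1,2,0.1,4,0,0,1.5]
    - [1,4.5,0.2,8,0,0,3]
    - [1,6.09,0.25,12,0,0,3.9]
    - [1,6.09,0.25,16,0,0,3.9]
    - [1,6.09,0.25,19,0,0,3.9]
    - [1,6.09,0.25,19.75,0,0,3.9]
    - [1,6.09,0.25,19.75,0,0,3.9]
    - [0,6.09,0.25,19.75,0,0,3.9]
  squeeze: 55

```text
t: 36.02
position: [420.2, -327.7, 4.2]
tool_rot: [-179.9, 0.1, 171.1]
contact_force: [-0.5, -0.1, 0.7]
width: 81.0
finger_force: 0.0
```

Call:
send_rows:
  motion:
    - [0,0,0,0,0,0,0]
    - [0,0,0,0,0,0,0]
    - [0,0,0,0,0,0,0]
    - [0,0,0,0,0,0,0]
    - [0,0,0,0,0,0,0]
    - [0,0,0,0,0,0,0]

```text
t: 36.78
position: [419.3, -326.9, 2.5]
tool_rot: [180.0, -0.0, 171.1]
contact_force: [-0.7, 0.2, -0.3]
width: 21.0
finger_force: 0.0
```

```bash
python3 - <<'E'
from mv import *
x,y,z,w=load(); plan((x,y,150,w)); plan((570,-334,200,172.8))
E
```

```text
row [0.0, 0.0, -14.75, 0, 0, 0.0] rows>= 2.4
row [-14.97, 1.66, -5.0, 0, 0, -1.7] rows>= 2.5
```

Call:
send_rows:
  motion:
    - [0,0,0,0,0,0,0]
    - [0,0,0,0,0,0,0]
    - [0,0,0,0,0,0,0]
    - [0,0,0,-4,0,0,0]
    - [0,0,0,-9,0,0,0]
    - [0,0,0,-14.75,0,0,0]

```text
t: 37.52
position: [418.7, -326.4, 150.4]
tool_rot: [179.9, -0.1, 171.1]
contact_force: [1.3, -0.8, -0.4]
width: 14.7
finger_force: 55.0
```

```bash
python3 - <<'E'
from h import *
from mv import *
tp=pickle.load(open('pics/top1.pkl','rb'))
for q in ((157,47),(140,250),(228,257),(243,55)): print(at('top',(380+q[0]/5,160+q[1]/5),6,tp).round(1))
setc(419.57,-327.2,150,171.1); plan((540,-260,200,172.8))
E
```

```text
[ 668.  -314.6]
[ 521.  -295.3]
[ 514.4 -358.1]
[ 660.5 -376.6]
row [-10.86, 8.5, -5.0, 0, 0, -1.7] rows>= 2.3
```

Call:
send_rows:
  motion:
    - [0,-2.5,2,-1,0,0,0]
    - [0,-6,4.5,-3,0,0,-1]
    - [0,-9,7,-5,0,0,-1.7]
    - [0,-10.86,8.5,-5,0,0,-1.7]
    - [0,-10.86,8.5,-5,0,0,-1.7]
    - [0,-10.86,8.5,-5,0,0,-1.7]
    - [0,-10.86,8.5,-5,0,0,-1.7]
    - [0,-10.86,8.5,-5,0,0,-1.7]

```text
t: 38.52
position: [539.1, -260.4, 199.9]
tool_rot: [-180.0, -0.0, 172.7]
contact_force: [-0.1, 0.2, -1.2]
width: 14.8
finger_force: 55.0
```

```bash
python3 - <<'E'
from h import *
print(r.observe()['position'])
im,p=snap('wrist','w21')
cv2.imwrite('pics/w21c.png',cv2.resize(im[0:280,120:440],None,fx=2.1,fy=2.1,interpolation=cv2.INTER_CUBIC))
E
```

```text
[ 539.11120481 -260.37317808  199.90126101]
```

View pics/w21c.png

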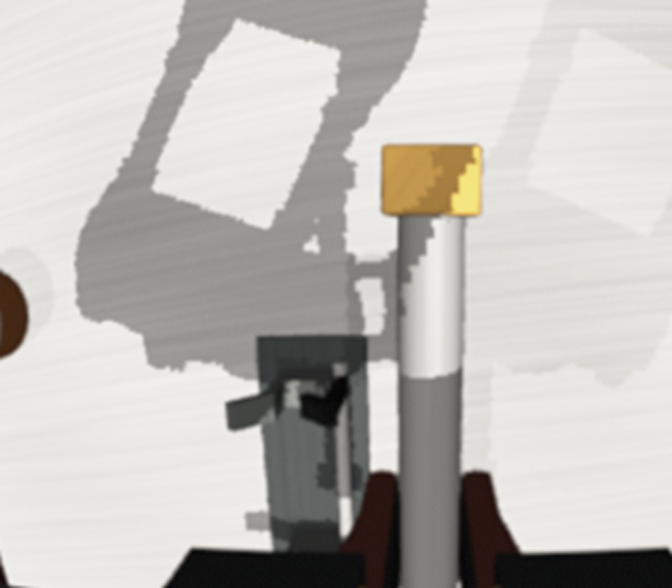

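The tube is held straight (flange at crop (432,180)). The clip base's near corners are at crop (258,338) and (367,338), and the jaw nose is at (325,400).

```bash
python3 - <<'E'
from h import *
from mv import *
p=pickle.load(open('pics/w21.pkl','rb'))
f=lambda x,y,z: at('wrist',(120+x/2.1,y/2.1),z,p).round(1)
a,b=f(258,338,6),f(367,338,6); print(a,b,np.linalg.norm(a-b))
t1,t2=f(432,225,208),f(431,550,208); print('tube',t1,t2,np.degrees(np.arctan2(*(t2-t1)[::-1])), 'flange near end',f(432,146,220))
c=(a+b)/2; w=np.radians(-7.3); print(c+75*np.array([np.cos(w),np.sin(w)]))
plan((591.2,-335.7,200,172.7)); plan((591.2,-335.7,90,172.7))
E
```

```text
[ 513.2 -355.6] [ 521.9 -293.6] 62.60742767435825
tube [ 463.8 -250.7] [ 547.4 -261.5] -7.361077671577949 flange near end [ 446.6 -248.5]
[ 591.94208319 -334.12984565]
row [-6.03, -6.87, 0.0, 0, 0, 0.1] rows>= 1.5
row [0.0, 0.0, 11.0, 0, 0, 0.0] rows>= 1.8
```

```bash
python3 - <<'E'
from mv import *
setc(540,-260,200,172.8); plan((591.4,-335.2,140,172.7)); plan((591.4,-335.2,85,172.7)); plan((591.4,-335.2,64,172.7))
E
```

```text
row [-6.04, -6.82, 6.0, 0, 0, 0.1] rows>= 1.7
row [0.0, 0.0, 5.5, 0, 0, 0.0] rows>= 0.9
row [0.0, 0.0, 2.1, 0, 0, 0.0] rows>= 0.3
```

Call:
send_rows:
  motion:
    - [0,-2,-2.2,1,0,0,0.1]
    - [0,-4.5,-5,3,0,0,0.1]
    - [0,-6.04,-6.82,5,0,0,0.1]
    - [0,-6.04,-6.82,6,0,0,0.1]
    - [0,-6.04,-6.82,6,0,0,0.1]
    - [0,-6.04,-6.82,6,0,0,0.1]

```text
t: 39.33
position: [591.2, -334.6, 141.8]
tool_rot: [-180.0, 0.1, 172.7]
contact_force: [0.3, -0.2, -1.0]
width: 14.7
finger_force: 55.0
```

Call:
send_rows:
  motion:
    - [0,0,0,2,0,0,0]
    - [0,0,0,4,0,0,0]
    - [0,0,0,5.5,0,0,0]
    - [0,0,0,5.5,0,0,0]
    - [0,0,0,5.5,0,0,0]

```text
t: 39.95
position: [591.3, -335.1, 85.3]
tool_rot: [-180.0, 0.0, 172.7]
contact_force: [-0.6, 0.3, -1.8]
width: 14.8
finger_force: 55.0
```

Call:
send_rows:
  motion:
    - [0,0,0,1,0,0,0]
    - [0,0,0,2.1,0,0,0]
    - [0,0,0,2.1,0,0,0]
    - [0,0,0,2.1,0,0,0]

```text
t: 40.45
position: [591.1, -335.0, 63.9]
tool_rot: [180.0, -0.0, 172.7]
contact_force: [-0.3, -0.5, -1.3]
width: 14.8
finger_force: 55.0
```

Call:
send_rows:
  motion:
    - [0,0,0,0.5,0,0,0]
    - [0,0,0,1,0,0,0]
    - [0,0,0,1,0,0,0]
    - [0,0,0,1,0,0,0]

```text
t: 40.95
position: [591.7, -336.8, 56.5]
tool_rot: [-179.8, 0.2, 172.6]
contact_force: [-2.0, -2.6, 5.3]
width: 14.5
finger_force: 55.0
```

Call:
send_rows:
  motion:
    - [0,0,0,0.3,0,0,0]
    - [0,0,0,0.5,0,0,0]
    - [0,0,0,0.5,0,0,0]

```text
t: 41.32
position: [592.0, -337.1, 55.9]
tool_rot: [-179.7, 0.3, 172.6]
contact_force: [-7.5, 0.4, 20.3]
width: 14.7
finger_force: 55.0
```

Call:
send_rows:
  motion:
    - [0,0,0,0.3,0,0,0]
    - [0,0,0,0.5,0,0,0]
    - [0,0,0,0.5,0,0,0]

```text
t: 41.7
position: [592.2, -337.2, 55.6]
tool_rot: [-179.7, 0.5, 172.6]
contact_force: [-15.5, 5.5, 37.0]
width: 15.0
finger_force: 55.0
```

Call:
send_rows:
  motion:
    - [0,0,0,-1,0,0,0]
    - [0,0,0,-2,0,0,0]
    - [0,0.1,0.25,-2,0,0,0]
    - [0,0.1,0.25,-2,0,0,0]

```text
t: 42.2
position: [590.1, -331.8, 62.6]
tool_rot: [179.9, -0.1, 172.7]
contact_force: [0.8, 0.1, -1.1]
width: 15.1
finger_force: 55.0
```

Call:
send_rows:
  motion:
    - [0,0,0,0.5,0,0,0]
    - [0,0,0,1,0,0,0]
    - [0,0,0,1,0,0,0]

```text
t: 42.58
position: [590.9, -335.2, 57.8]
tool_rot: [-179.7, 0.2, 172.6]
contact_force: [-4.2, -4.4, 12.5]
width: 14.6
finger_force: 55.0
```

Call:
send_rows:
  motion:
    - [0,0,0,0.2,0,0,0]
    - [0,0,0,0.3,0,0,0]
    - [0,0,0,0.3,0,0,0]

```text
t: 42.95
position: [591.2, -336.1, 56.9]
tool_rot: [-179.6, 0.3, 172.6]
contact_force: [-6.2, -4.0, 19.6]
width: 14.7
finger_force: 55.0
```

```bash
python3 - <<'E'
from h import *
for i in range(2):
    s=r.observe(); print(s['position'],s['tool_rot'],s['contact_force'],s['wrist_torque'],s['joint_pos'])
    im,p=snap('wrist','w22')
E
```

```text
[ 591.16999059 -336.10775729   56.92809445] [-179.58325509    0.3419433   172.57985054] [-6.19046683 -4.01815387 19.56405075] [-0.77285103  1.17288038  0.04757687] [ -32.3659082    18.63722927   72.09244617   -0.23370226   88.78452748
 -114.9405483 ]
[ 591.15664111 -336.09769835   56.91391416] [-179.58431648    0.34068303  172.57977337] [-5.92308059 -3.93856679 18.78152912] [-0.74967526  1.106344    0.0622027 ] [ -32.36601605   18.636558     72.09470943   -0.23327105   88.78452566
 -114.94059079]
```

Call:
send_rows:
  motion:
    - [0,0.15,0.2,0,0,0,0]
    - [0,0.3,0.4,0,0,0,0]
    - [0,0.3,0.6,0,0,0,0]
    - [0,0.3,0.6,0,0,0,0]

```text
t: 43.55
position: [591.7, -329.8, 58.4]
tool_rot: [-179.5, 0.7, 172.6]
contact_force: [1.5, -4.9, 18.5]
width: 14.9
finger_force: 55.0
```

Call:
send_rows:
  motion:
    - [0,0,0.1,0.15,0,0,0]
    - [0,0,0.2,0.3,0,0,0]
    - [0,0,0.2,0.3,0,0,0]

```text
t: 43.92
position: [592.0, -329.2, 58.3]
tool_rot: [-179.4, 0.8, 172.6]
contact_force: [-3.4, -5.9, 28.3]
width: 14.7
finger_force: 55.0
```

Call:
send_rows:
  motion:
    - [0,0,0.2,-0.3,0,0,0]
    - [0,0,0.5,-0.3,0,0,0]
    - [0,0,0.5,-0.3,0,0,0]

```text
t: 44.3
position: [592.8, -322.1, 58.8]
tool_rot: [-179.6, 0.7, 172.7]
contact_force: [0.8, -2.9, 21.0]
width: 15.0
finger_force: 55.0
```

Call:
send_rows:
  motion:
    - [0,0,0.2,0.2,0,0,0]
    - [0,0,0.3,0.4,0,0,0]
    - [0,0,0.3,0.4,0,0,0]

```text
t: 44.68
position: [589.9, -317.3, 47.8]
tool_rot: [-179.9, 0.1, 172.6]
contact_force: [0.7, -3.7, -1.4]
width: 15.1
finger_force: 55.0
```

The jaw has swung open with the tube behind its nose, just above the lip. I'll slide it back over the saddles at this height and then press.

Call:
send_rows:
  motion:
    - [0,-0.1,-0.5,0,0,0,0]
    - [0,-0.2,-1,0,0,0,0]
    - [0,-0.3,-1.5,0,0,0,0]
    - [0,-0.39,-1.88,0,0,0,0]
    - [0,-0.39,-1.88,0,0,0,0]
    - [0,-0.39,-1.88,0,0,0,0]

```text
t: 45.42
position: [590.7, -335.1, 46.1]
tool_rot: [180.0, -0.1, 172.7]
contact_force: [-1.3, -1.1, -3.5]
width: 14.6
finger_force: 55.0
```

Call:
send_rows:
  motion:
    - [0,0,0,0.3,0,0,0]
    - [0,0,0,0.5,0,0,0]
    - [0,0,0,0.5,0,0,0]

```text
t: 45.8
position: [591.2, -335.0, 42.1]
tool_rot: [180.0, 0.0, 172.7]
contact_force: [-0.1, -0.3, -2.0]
width: 14.3
finger_force: 55.0
```

Call:
send_rows:
  motion:
    - [0,0,0,0.3,0,0,0]
    - [0,0,0,0.6,0,0,0]
    - [0,0,0,0.6,0,0,0]

```text
t: 46.18
position: [591.2, -335.3, 36.5]
tool_rot: [-180.0, 0.0, 172.7]
contact_force: [-0.3, 0.4, 1.8]
width: 14.8
finger_force: 55.0
```

Call:
send_rows:
  motion:
    - [0,0,0,0.2,0,0,0]
    - [0,0,0,0.2,0,0,0]
    - [0,0,0,0.2,0,0,0]

```text
t: 46.55
position: [591.2, -335.3, 36.4]
tool_rot: [-180.0, 0.1, 172.7]
contact_force: [-4.5, 2.8, 9.2]
width: 14.8
finger_force: 55.0
```

Call:
send_rows:
  motion:
    - [0.4,0,0,0,0,0,0]
    - [0.4,0,0,0,0,0,0]
    - [0.4,0,0,0,0,0,0]
    - [0.4,0,0,-2,0,0,0]
    - [0.4,0,0,-6,0,0,0]
    - [0.4,0,0,-12,0,0,0]
    - [0.4,0,0,-16,0,0,0]
    - [0.4,0,0,-16,0,0,0]

```text
t: 47.55
position: [592.5, -336.3, 201.6]
tool_rot: [-179.7, 0.6, 172.7]
contact_force: [-0.1, 0.0, -0.4]
width: 35.1
finger_force: 0.0
```

Call:
send_rows:
  motion:
    - [0.4,12,0,0,0,0,0]
    - [0.4,12,0,0,0,0,0]
    - [0.4,12,0,0,0,0,0]
    - [0.4,12,0,0,0,0,0]
    - [0.4,12,0,0,0,0,0]

```text
t: 48.18
position: [473.0, -320.2, 194.2]
tool_rot: [-180.0, 0.0, 172.7]
contact_force: [-1.3, -0.1, -0.8]
width: 35.3
finger_force: 0.0
```

```bash
python3 - <<'E'
from h import *
s=r.observe(); print(s['position'],s['contact_force'])
im,p=snap('wrist','w23'); t,tp=snap('top','top2'); sd,sp=snap('side','side2')
def brass(n,I,P,z,roi):
    h=cv2.cvtColor(I,cv2.COLOR_BGR2HSV); m=cv2.inRange(h,(12,110,70),(35,255,255))
    k,l,st,c=cv2.connectedComponentsWithStats(m)
    for i in range(1,k):
        if st[i,4]>6: 
            q=at(n,c[i],z,P)
            if abs(q[0]-591)<130 and abs(q[1]+336)<60: print(n,c[i].round(1),st[i,4],q.round(1))
brass('top',t,tp,50,0); brass('wrist',im,p,50,0); brass('side',sd,sp,45,0)
w=np.radians(-7.3)
for d in (-87,87): print('exp',591.4+d*np.cos(w),-335.5+d*np.sin(w), proj('side',[591.4+d*np.cos(w),-335.5+d*np.sin(w),45],sp))
E
```

```text
[ 473.02885257 -320.21995979  194.17453762] [-1.29854746 -0.09624498 -0.75917897]
top [423.5 163.7] 24 [ 679.8 -347.5]
wrist [324.4 212.4] 355 [ 505.9 -325. ]
wrist [323.8 338.9] 137 [ 681.3 -348. ]
wrist [360.5 350.5] 2507 [ 711.  -301.8]
side [428.4 262.5] 31 [ 684.9 -343. ]
side [374.7 286.9] 53 [ 509.3 -321.6]
exp 505.1051834946674 -324.4453790516825 [[374.2238804  288.35519669]]
exp 677.6948165053326 -346.5546209483175 [[427.51411084 264.3599454 ]]
```

```bash
python3 - <<'E'
from h import *
w=np.radians(-7.3+180); X=np.array([np.cos(w),np.sin(w)]); Y=np.array([-np.sin(w),np.cos(w)]); C=np.array([591.4,-335.4])
ys=np.arange(-38,18,2.); print(ys.astype(int))
for n,nm in (('wrist','w20'),('wrist','w23'),('top','top1'),('top','top2')):
    im=cv2.cvtColor(cv2.imread(f'pics/{nm}.png'),cv2.COLOR_BGR2GRAY); p=pickle.load(open(f'pics/{nm}.pkl','rb'))
    for xc in (50,-50):
        P=[[*(C+xc*X+y*Y),56] for y in ys]; uv=proj(n,P,p).astype(np.float32)
        print(nm,xc,cv2.remap(im,uv[:,0],uv[:,1],cv2.INTER_LINEAR).ravel())
E
```

```text
[-38 -36 -34 -32 -30 -28 -26 -24 -22 -20 -18 -16 -14 -12 -10  -8  -6  -4
  -2   0   2   4   6   8  10  12  14  16]
w20 50 [233 233 233 233 233 233 190  84  15   7  10  14  15  17  17  18  17  54
  98 103 101 102 101 110 124 118 117 113]
w20 -50 [62 62 62 62 62 62 61 63 62 62 62 62 62 63 63 62 62 62 63 62 62 62 62 63
 62 62 63 63]
w23 50 [ 10   7  25 146 232 229 137  79  35   8   9  10  14  16  18  18  17  69
 192 231 226 211 172 109 109 120 118 111]
w23 -50 [53 55 54 56 54 55 56 57 57 58 59 59 58 58 59 58 59 58 57 57 57 56 57 56
 58 57 57 57]
top1 50 [57 55 47 45 43 33 25 13  7  5  8 14 10  7  3  8 19 52 88 89 82 56 43 37
 51 65 67 68]
top1 -50 [61 59 58 51 49 53 41 23 14  8  9 10  7  6  5  7 12 37 59 74 71 59 43 33
 46 56 65 66]
top2 50 [ 55  53  45  43  43  33  23  14   8   5   5   5   4   4   2  12  32  85
 140 137 123  85  58  38  50  63  66  67]
top2 -50 [ 61  58  56  52  51  54  43  27  17   9   7   5   4   3   2  11  27  71
 106 125 118  99  69  44  49  55  63  66]
```

The black nose ends at the same place as in the closed reference pictures (clip y ≈ −3) at both forks, and the bright tube lies beside it. The jaw is closed over the seated tube, so I'm handing in.

```bash
python3 -c "
from station import r
print(r.hand_in())"
```

```text
the job is handed in; nothing more can be done
None
```

I handed the job in at about 48 s: all five plates and the cover are piled squarely on the foot, and the tube is home in both forks with the jaw closed. My last camera measurements support this, but the hand-in call returned no verdict.

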